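Proof-pull freshly glued jar-lid knobs on a lab test stand

ROBOT

A 7-joint arm with a two-finger parallel gripper is mounted at the origin on the work surface. World frame = base frame: x ahead of the robot, y to its left, z up, the work surface at z = 0. Lengths are in m, angles in rad, forces in N, time in s.
With the tool pointing down it reaches from about 0.4 to 0.9 m from the base axis. Payload 5.5 kg.
Tool frame: the origin (TCP) lies at the very end of the fingers, on their centre line; the grasp point (between the pads) lies 19 mm behind it (r.hold_point_z is the y of the grasp point in the tool frame, in m); y points along the fingers, x is the direction in which the jaws open and shut, and the axes are right-handed (so a half turn about y gives the same grasp; the last joint's range is limited). The gripper opens to 92 mm and grips with 3 to 60 N. Pads are 19 mm wide; open, the fingers measure 130 mm over their backs; the gripper's body (75 mm by 190 mm) begins 47 mm behind the grasp point.
Start: joints at [-1.074, 0.501, -0.427, 1.55, 0.221, 1.138, -0.21], TCP at [0.151, 0.632, 0.227] pointing down, gripper open.
Joint ranges: [-2.88, 2.88], [-0.31, 2.03], [-1.54, 1.56], [0.2, 2.42], [-1.41, 4.55], [0.19, 2.02], [-2.57, 2.57]. Speed limits (rad/s): [2.57, 2.57, 3.14, 3.14, 3.14, 3.14, 3.14].

INTERFACE

Orientations are given as a unit quaternion [w, x, y, z].
In Python, from station import r gives the robot as it stands.
- The arm moves only by the tool play_rows, never from a script. Its argument "increments" is one flat list of numbers, 7 for each row, row after row: the shift along the world's x, y, z in m, then the turn, a rotation vector about the world's x, y, z in degrees, then the finger opening in m, from 0 to 0.0918. A call has 1 to 20 rows; each row is the pose to reach, as a shift and turn from the pose measured when the call began; what a row does not reach only later rows make up. A row lasts 1/10 s, in which the tool goes at most 50 mm and 8.59 degrees, less where a joint would pass 70% of its speed; a pose out of reach is approached as far as the arm can. A call with a gripper value outside its range is refused whole. The fingers move at their own pace and stop on an object; "grip_force" is the grip in N (left out, the last holds). Time passes only in rows, so rows that repeat a pose let the fingers close. It gives the time, the measured TCP pose, the force and the opening at its end, in the units of the state.
- r.get_obs(): the state, without advancing time (a new reading comes with each control period).
- r.read_camera(name): name is "side" or "top"; returns (picture, depth): 420x560x3 uint8, blue, green, red; 420x560 float32, m along the optical axis (not along the pixel's ray), 0 where there is no reading.
- r.camera_info(name): a dict with "fx", "fy", "cx", "cy" (pixels), "k1" (the pictures are not rectified: a ray, as slopes to the right and down, at radius r is drawn at 1 + k1 r^2 times it, then the intrinsics apply), "R" (3x3) and "t" (3): a world point X has camera coordinates R X + t. Camera axes: x right, y down, z forward; pixel columns grow to the right and rows downward; lengths in m; the calibration is good to about 2 mm. A picture is of the moment at which its call begins. camera_info takes no time and is no camera call.
- r.hand_in(): hands the job in, once; it reports no verdict.
Trained networks look in the newest picture that a camera, given by its name, has taken for a name from the list of things; names that differ only in an ending like _2 or _b are one class to them, and where a whole thing is asked for, a point or a joint stands for the part that bears it (a point fixed in the world has none). Each returns a list of dicts, best first, with "conf" (0 to 1); they miss things now and then, are a little off and sometimes report something else, mostly with a low value. They report only what shows in the picture. A call takes as long as a camera call. They do not tell look-alikes from the thing itself.
- r.masks_of(camera, name): "region" (420x560 bool, what is visible of it) and "uv" ([column, row] in pixels, amid what is visible of it).
The state is a dict: "clock": time; "joint_pos": joint angles; "dq": joint speeds; "joint_efforts": joint torques, N m; "ee_pos": TCP position; "eef_rot": TCP orientation; "ft_force": force on the tool from outside, world axes, zero at the start; "wrist_torque": the same for the moment, N m; "opening": opening from 0.0 (shut) to 1.0 (fully open).
Only numpy, scipy, OpenCV 4.12 (cv2) and the standard library are available. Lean on these libraries where they do the work, as an engineer would, in place of code of your own. Each camera call takes 0.05 s, during which the arm holds its last target.

TASK

The knobs on the blue jar lids have just been glued on and each glue joint must be proved. Set every lid knob-up in a nest of the stand's carriage, hold the thumb release down while you push the carriage fully in under the spring forks and let it lock, then pull each knob straight up with about 9 N, so that its brass pointer is left standing in the black band and never above it, without pushing on the forks or pointers yourself. Lower each lid, bring the carriage back out to its front stop the same way and stand all lids knob-up in the white tray, leaving the other things on the bench alone.

Things in the scene. Friction and masses are not known exactly. Their poses are not given: they have to be found in the camera images.
- lid1_mid (a point): Jar lid with glued-on knob: blue disc 56 mm across and 8 mm thick, white round knob 22 mm across standing 60 mm up from its middle (68 mm overall, about 90 g). All lids are alike; two or three are there. This point is on the axis half-way up, 34 mm above the underside; z is up along the knob. They start standing on the bench to the robot's left.
- lid2_mid (a point): Jar lid with glued-on knob: blue disc 56 mm across and 8 mm thick, white round knob 22 mm across standing 60 mm up from its middle (68 mm overall, about 90 g). All lids are alike; two or three are there. This point is on the axis half-way up, 34 mm above the underside; z is up along the knob. They start standing on the bench to the robot's left.
- lid3_mid (a point): Jar lid with glued-on knob: blue disc 56 mm across and 8 mm thick, white round knob 22 mm across standing 60 mm up from its middle (68 mm overall, about 90 g). All lids are alike; two or three are there. This point is on the axis half-way up, 34 mm above the underside; z is up along the knob. They start standing on the bench to the robot's left.
- stand: Grey fixed proof stand, base plate 310 x 250 mm. Origin on the bench, under the middle nest when the carriage is out; x is the direction in which the carriage slides in (roughly away from the robot), y to the left. A 60 mm high grey bridge stands across its far end (x +160 to +174).
- carriage (a joint): Aluminium carriage, 0 = out at its front stop (loading position), 0.110 m = fully in, nests under the forks. It is latched at both ends and slides (about 1.5 N friction) only while the release button is pressed at least 4.5 mm; with the button up at an end it is locked.
- release (a joint): Thumb release button travel, 0 = up (latched when at an end), 0.006 m = fully down. Vertical, sprung: 1.8 N to start, 5.4 N fully down. Springs back by itself; it can rise fully only with the carriage at one of its ends.
- release_top (a point): Top centre of the release button: black pad 32 x 32 mm on the front of the carriage, 78 mm in front (stand -x) of the middle nest, 36 mm above the bench when up. It lies between two grey upright lugs (before and behind it along the slide, 36 mm clear between them, 40 mm wide, 11 mm higher than the button when up), open to the sides: press down with closed fingers in this gap and push the lug along to slide the carriage.
- nest_left (a point): Left nest of the carriage (left is +y of the stand): centre of its floor, 22 mm above the bench; moves with the carriage. A square pocket 64 x 64 mm with 5 mm rims; nests are 78 mm apart; a lid drops in knob-up with 4 mm play all round. x and y as the stand's.
- nest_mid (a point): Middle nest of the carriage (left is +y of the stand): centre of its floor, 22 mm above the bench; moves with the carriage. A square pocket 64 x 64 mm with 5 mm rims; nests are 78 mm apart; a lid drops in knob-up with 4 mm play all round. x and y as the stand's.
- nest_right (a point): Right nest of the carriage (left is +y of the stand): centre of its floor, 22 mm above the bench; moves with the carriage. A square pocket 64 x 64 mm with 5 mm rims; nests are 78 mm apart; a lid drops in knob-up with 4 mm play all round. x and y as the stand's.
- fork_left (a joint): Rise of the left steel spring fork, 0 at rest. It lies over its nest when the carriage is in: two tines (underside 34 mm, top 42 mm above the bench) either side of the knob, 34 mm apart, open to the front, over the lid's rim with 4 mm free height above it. Pulling the knob up lifts the lid 4 mm and then the fork: about 6.5 N at 7 mm, 9 N at 11 mm, 11.8 N at 15 mm; end stop 22 mm.
- fork_mid (a joint): Rise of the middle steel spring fork, 0 at rest. It lies over its nest when the carriage is in: two tines (underside 34 mm, top 42 mm above the bench) either side of the knob, 34 mm apart, open to the front, over the lid's rim with 4 mm free height above it. Pulling the knob up lifts the lid 4 mm and then the fork: about 6.5 N at 7 mm, 9 N at 11 mm, 11.8 N at 15 mm; end stop 22 mm.
- fork_right (a joint): Rise of the right steel spring fork, 0 at rest. It lies over its nest when the carriage is in: two tines (underside 34 mm, top 42 mm above the bench) either side of the knob, 34 mm apart, open to the front, over the lid's rim with 4 mm free height above it. Pulling the knob up lifts the lid 4 mm and then the fork: about 6.5 N at 7 mm, 9 N at 11 mm, 11.8 N at 15 mm; end stop 22 mm.
- pointer_left (a joint): Brass drag pointer of the left fork: pushed up by the fork, it stays at the highest rise reached (0 at the start). Black band on the white strip beside it: 0.007 to 0.015 m.
- pointer_mid (a joint): Brass drag pointer of the middle fork: pushed up by the fork, it stays at the highest rise reached (0 at the start). Black band on the white strip beside it: 0.007 to 0.015 m.
- pointer_right (a joint): Brass drag pointer of the right fork: pushed up by the fork, it stays at the highest rise reached (0 at the start). Black band on the white strip beside it: 0.007 to 0.015 m.
- tray: White open tray, outside 250 x 110 mm (long side along its x), 18 mm high, walls and floor 5 mm, fixed, to the robot's right. Origin under its centre.
- flask: Bystander: glass jar with black cap, 66 mm across, 130 mm high, beyond the lids on the left. Origin at the middle of its underside.
- tipbox: Bystander: blue pipette-tip box 80 x 120 mm, 57 mm high, far right. Origin at the middle of its underside.
- marker: Bystander: white marker pen with black cap, 143 mm long, 14 mm thick, lying on the bench at the right. Origin at its middle, underside.
Not all that is in view belongs to the job. What is shaped like the part that bears lid1_mid but brown or turquoise is not meant. Leave any pink look-alike of the part that bears lid2_mid alone.

How it is judged:
On the way, in this order (a step that is already met when the one before it is completed fails the run):
1. every lid stands in a nest and the carriage is fully in and locked (button up) (value of joint carriage above 0.106 m and value of joint release below 0.003 m and ((horizontal distance between lid1_mid and nest_left below 0.012 m and z of lid1_mid in the frame of nest_left below 0.04 m and angle between lid1_mid's own z axis and vertical below 0.15 rad) or (horizontal distance between lid1_mid and nest_mid below 0.012 m and z of lid1_mid in the frame of nest_mid below 0.04 m and angle between lid1_mid's own z axis and vertical below 0.15 rad) or (horizontal distance between lid1_mid and nest_right below 0.012 m and z of lid1_mid in the frame of nest_right below 0.04 m and angle between lid1_mid's own z axis and vertical below 0.15 rad)) and ((horizontal distance between lid2_mid and nest_left below 0.012 m and z of lid2_mid in the frame of nest_left below 0.04 m and angle between lid2_mid's own z axis and vertical below 0.15 rad) or (horizontal distance between lid2_mid and nest_mid below 0.012 m and z of lid2_mid in the frame of nest_mid below 0.04 m and angle between lid2_mid's own z axis and vertical below 0.15 rad) or (horizontal distance between lid2_mid and nest_right below 0.012 m and z of lid2_mid in the frame of nest_right below 0.04 m and angle between lid2_mid's own z axis and vertical below 0.15 rad)) and ((horizontal distance between lid3_mid and nest_left below 0.012 m and z of lid3_mid in the frame of nest_left below 0.04 m and angle between lid3_mid's own z axis and vertical below 0.15 rad) or (horizontal distance between lid3_mid and nest_mid below 0.012 m and z of lid3_mid in the frame of nest_mid below 0.04 m and angle between lid3_mid's own z axis and vertical below 0.15 rad) or (horizontal distance between lid3_mid and nest_right below 0.012 m and z of lid3_mid in the frame of nest_right below 0.04 m and angle between lid3_mid's own z axis and vertical below 0.15 rad))), for 0.2 s.
2. with the carriage in, every lid is back down in a nest whose pointer stands in the black band (value of joint carriage above 0.106 m and value of joint each of fork_left, fork_mid, fork_right below 0.002 m and (((horizontal distance between lid1_mid and nest_left below 0.012 m and z of lid1_mid in the frame of nest_left below 0.04 m and angle between lid1_mid's own z axis and vertical below 0.15 rad) and value of joint pointer_left between 0.0065 and 0.0165 m) or ((horizontal distance between lid1_mid and nest_mid below 0.012 m and z of lid1_mid in the frame of nest_mid below 0.04 m and angle between lid1_mid's own z axis and vertical below 0.15 rad) and value of joint pointer_mid between 0.0065 and 0.0165 m) or ((horizontal distance between lid1_mid and nest_right below 0.012 m and z of lid1_mid in the frame of nest_right below 0.04 m and angle between lid1_mid's own z axis and vertical below 0.15 rad) and value of joint pointer_right between 0.0065 and 0.0165 m)) and (((horizontal distance between lid2_mid and nest_left below 0.012 m and z of lid2_mid in the frame of nest_left below 0.04 m and angle between lid2_mid's own z axis and vertical below 0.15 rad) and value of joint pointer_left between 0.0065 and 0.0165 m) or ((horizontal distance between lid2_mid and nest_mid below 0.012 m and z of lid2_mid in the frame of nest_mid below 0.04 m and angle between lid2_mid's own z axis and vertical below 0.15 rad) and value of joint pointer_mid between 0.0065 and 0.0165 m) or ((horizontal distance between lid2_mid and nest_right below 0.012 m and z of lid2_mid in the frame of nest_right below 0.04 m and angle between lid2_mid's own z axis and vertical below 0.15 rad) and value of joint pointer_right between 0.0065 and 0.0165 m)) and (((horizontal distance between lid3_mid and nest_left below 0.012 m and z of lid3_mid in the frame of nest_left below 0.04 m and angle between lid3_mid's own z axis and vertical below 0.15 rad) and value of joint pointer_left between 0.0065 and 0.0165 m) or ((horizontal distance between lid3_mid and nest_mid below 0.012 m and z of lid3_mid in the frame of nest_mid below 0.04 m and angle between lid3_mid's own z axis and vertical below 0.15 rad) and value of joint pointer_mid between 0.0065 and 0.0165 m) or ((horizontal distance between lid3_mid and nest_right below 0.012 m and z of lid3_mid in the frame of nest_right below 0.04 m and angle between lid3_mid's own z axis and vertical below 0.15 rad) and value of joint pointer_right between 0.0065 and 0.0165 m))), for 0.2 s.
At the end, for the whole second after the job is handed in: All lids stand upright (within 0.12 rad), flat on the tray's floor inside its walls and at rest; the carriage is within 4 mm of its front stop with the release button up; the forks are down (value of joint carriage below 0.004 m and value of joint release below 0.003 m and value of joint each of fork_left, fork_mid, fork_right below 0.002 m and x of lid1_mid in the frame of tray between -0.115 and 0.115 m and y of lid1_mid in the frame of tray between -0.045 and 0.045 m and height (world z) of each of lid1_mid, lid2_mid, lid3_mid below 0.046 m and angle between each of lid1_mid, lid2_mid, lid3_mid's own z axis and vertical below 0.12 rad and linear speed of each of lid1, lid2, lid3 below 0.02 m/s and x of lid2_mid in the frame of tray between -0.115 and 0.115 m and y of lid2_mid in the frame of tray between -0.045 and 0.045 m and x of lid3_mid in the frame of tray between -0.115 and 0.115 m and y of lid3_mid in the frame of tray between -0.045 and 0.045 m); the robot touches nothing.
It fails at once if a knob is pulled too hard: a fork or pointer goes clearly above the black band (over 16.5 mm) (value of joint any of fork_left, fork_mid, fork_right, pointer_left, pointer_mid, pointer_right above 0.0165 m).
It fails at once if the fingers push on a fork or pointer (more than 5 N) (contact force between the fingers and fork_left above 5 N or contact force between the fingers and fork_mid above 5 N or contact force between the fingers and fork_right above 5 N or contact force between the fingers and pointer_left above 5 N or contact force between the fingers and pointer_mid above 5 N or contact force between the fingers and pointer_right above 5 N).
It fails at once if the jar, tip box or marker is moved more than 3 cm (distance of any of flask, tipbox, marker from where it was at the start of the episode above 0.03 m).
Of lid1, lid2, lid3 only 2 to 3 are there at a start; the rules pass over those that are not, and their reading is None.
At some moment in a run one of lid1, lid2, lid3 may be knocked a few centimetres aside while the robot is not near it.
Once in a run the grip may slacken for a moment while it holds something.
It also fails if it takes over 210 s, if anything falls off the work surface, if the arm or the gripper's body presses on something with over 40 N, if the wrist force passes 120 N, or if a joint passes its speed limit or range.

## Working session

There is one attempt and no reset: what is moved stays moved. The work goes in short steps, Python scripts to look and compute and a tool call to move; the robot and the scene stay as the last step left them, time stands still between calls to the robot, and variables do not carry over. Pictures are saved under pics/ and viewed, and the job is handed in when it is done.

Besides the shell and the picture viewer there is one more tool, called as a command line: name --argument value ..., lists and objects as JSON in quotes. play_rows: Moves the arm, as the interface text tells. Its arguments: {"type":"object","properties":{"increments":{"type":"array"},"grip_force":{"type":"number"}},"required":["increments"]}

```bash
ls; mkdir -p pics
cat > h.py <<'E'
import numpy as np, cv2
from station import r
def snap(c,fn=None):
    im,d=r.read_camera(c)
    im=np.array(im);d=np.array(d)
    if fn: cv2.imwrite('pics/'+fn,im)
    return im,d
def ray(c,u,v):
    I=r.camera_info(c)
    K=np.array([[I['fx'],0,I['cx']],[0,I['fy'],I['cy']],[0,0,1.]])
    p=cv2.undistortPoints(np.array([[[u,v]]],float),K,np.array([I['k1'],0,0,0,0.]))[0,0]
    # check model: brown: xd=x(1+k1 r^2)
    return np.array([p[0],p[1],1.]),I
def px3(c,u,v,z):
    q,I=ray(c,u,v); R=np.array(I['R']);t=np.array(I['t'])
    return R.T@(q*z-t)
def onplane(c,u,v,h):
    q,I=ray(c,u,v); R=np.array(I['R']);t=np.array(I['t'])
    o=-R.T@t; d=R.T@q
    return o+d*(h-o[2])/d[2]
def cloud(c,d):
    I=r.camera_info(c)
    K=np.array([[I['fx'],0,I['cx']],[0,I['fy'],I['cy']],[0,0,1.]])
    H,W=d.shape
    uu,vv=np.meshgrid(np.arange(W),np.arange(H))
    p=cv2.undistortPoints(np.stack([uu,vv],-1).reshape(-1,1,2).astype(float),K,np.array([I['k1'],0,0,0,0.])).reshape(H,W,2)
    P=np.concatenate([p,np.ones((H,W,1))],-1)*d[...,None]
    X=(P-np.array(I['t']))@np.array(I['R'])
    X[d==0]=np.nan
    return X
def proj(c,X):
    I=r.camera_info(c); q=np.array(I['R'])@np.array(X)+np.array(I['t'])
    x,y=q[0]/q[2],q[1]/q[2]; f=1+I['k1']*(x*x+y*y)
    return np.array([I['fx']*x*f+I['cx'],I['fy']*y*f+I['cy']])
E
python3 - <<'E'
from h import *
for c in('top','side'):
    snap(c,c+'0.png'); I=r.camera_info(c); print(c,{k:np.round(v,3).tolist() for k,v in I.items() if not isinstance(v,str)}, (-np.array(I['R']).T@np.array(I['t'])).round(3))
print(r.get_obs(), r.hold_point_z)
E
```

```text
pics
top {'fx': 546.511, 'fy': 546.511, 'cx': 284.245, 'cy': 202.855, 'k1': 0.059, 'R': [[0.022, -1.0, 0.005], [-0.984, -0.022, -0.176], [0.176, -0.001, -0.984]], 't': [-0.012, 0.532, 1.554]} [2.500e-01 1.000e-03 1.623e+00]
side {'fx': 520.763, 'fy': 520.763, 'cx': 283.592, 'cy': 202.181, 'k1': -0.087, 'R': [[0.848, -0.53, -0.008], [-0.303, -0.472, -0.828], [0.435, 0.704, -0.561]], 't': [-0.456, 0.223, 1.455]} [-0.18  -1.161  0.997]
{'clock': 0.1, 'joint_pos': array([-1.07379501,  0.5017913 , -0.42680522,  1.55134439,  0.22081645,
        1.13835069, -0.21027203]), 'dq': array([ 0.00086479, -0.00089064, -0.00047158, -0.00115844, -0.00040671,
       -0.0002892 ,  0.0011275 ]), 'joint_efforts': array([-1.23785526e-02, -5.67862773e+01, -5.83827719e+00, -2.79913008e+01,
       -6.88806851e-02,  2.40733498e-02,  4.53288487e-05]), 'ee_pos': array([0.15048553, 0.63166828, 0.22575902]), 'eef_rot': array([-0.55449716,  0.55527634,  0.43777368, -0.43881122]), 'ft_force': array([ 0.25810899, -0.56563574, -0.89454249]), 'wrist_torque': array([0.04175505, 0.0314734 , 0.00121481]), 'opening': 1.0040751314684557} -0.0188
```

View pics/top0.png

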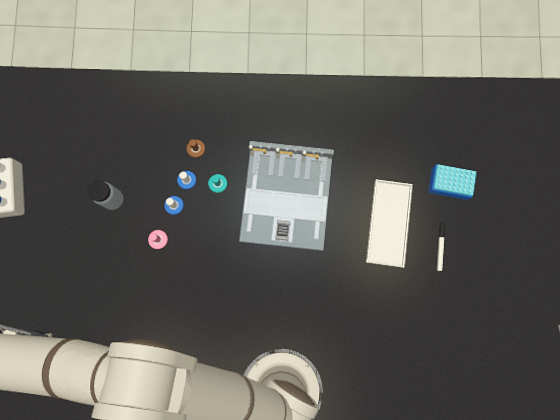

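View pics/side0.png

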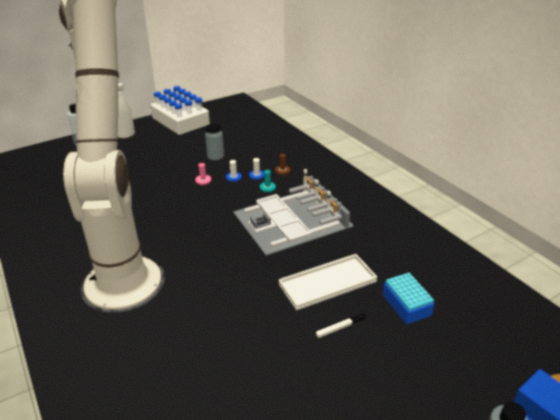

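Run:
```python
from h import *
im,d=snap('top'); np.save('d.npy',d); cv2.imwrite('pics/t1.png',cv2.resize(im[130:260,140:345],None,fx=3.9,fy=3.9,interpolation=cv2.INTER_CUBIC))
X=cloud('top',d)
for n in('lid1_mid','lid2_mid','nest_mid','nest_left','release_top','tray','stand','fork_left','fork_mid','fork_right','pointer_mid'):
    for m in r.masks_of('top',n)[:6]:
        g=m['region']; P=X[g]; print(n,round(m['conf'],2),np.round(m['uv'],1),g.sum(),np.nanmedian(P,0).round(3),np.nanmin(P,0).round(3),np.nanmax(P,0).round(3))
```

```text
lid1_mid 0.82 [189.  178.6] 275 [0.601 0.292 0.009] [ 0.577  0.268 -0.009] [0.631 0.326 0.074]
lid1_mid 0.66 [218.4 184.3] 272 [0.592 0.199 0.009] [ 0.57   0.176 -0.014] [0.625 0.233 0.074]
lid1_mid 0.49 [196.2 151. ] 265 [0.699 0.269 0.01 ] [ 0.676  0.246 -0.006] [0.732 0.302 0.075]
lid2_mid 0.56 [156.7 235.9] 332 [0.42  0.369 0.008] [ 0.393  0.345 -0.007] [0.45  0.406 0.073]
nest_mid 0.83 [282.4 209.8] 2528 [ 0.524 -0.001  0.024] [ 0.425 -0.125  0.011] [0.58  0.118 0.058]
nest_left 0.6 [282.3 208. ] 2673 [0.524 0.    0.023] [ 0.423 -0.128 -0.006] [0.587 0.124 0.058]
release_top 0.54 [282.7 231.2] 123 [0.454 0.004 0.036] [ 0.434 -0.013  0.019] [0.472 0.019 0.049]
tray 0.75 [388.6 222.8] 3197 [ 0.484 -0.314  0.006] [ 0.355 -0.379 -0.008] [ 0.619 -0.244  0.029]
stand 0.73 [290.1 195.4] 8109 [ 0.559 -0.006  0.017] [ 0.406 -0.138 -0.009] [0.714 0.126 0.106]
stand 0.61 [283.4 208.6] 2525 [ 0.524 -0.001  0.024] [ 0.423 -0.125 -0.002] [0.58  0.118 0.058]
fork_left 0.81 [264.8 155.7] 293 [0.663 0.06  0.041] [ 0.616  0.03  -0.003] [0.698 0.101 0.051]
fork_left 0.63 [263.6 150. ] 1 [0.681 0.062 0.071] [0.681 0.062 0.071] [0.681 0.062 0.071]
fork_mid 0.78 [295.8 165. ] 278 [ 0.655 -0.02   0.042] [ 0.609 -0.046 -0.002] [0.686 0.021 0.053]
fork_right 0.8 [320.3 164.8] 191 [ 0.652 -0.098  0.043] [ 0.61  -0.122  0.004] [ 0.677 -0.06   0.056]
pointer_mid 0.45 [270.9 161.7] 159 [0.658 0.048 0.041] [0.617 0.033 0.033] [0.687 0.095 0.051]
pointer_mid 0.29 [278.6 227.7] 122 [0.454 0.004 0.036] [ 0.438 -0.013  0.019] [0.473 0.019 0.045]
```

View pics/t1.png

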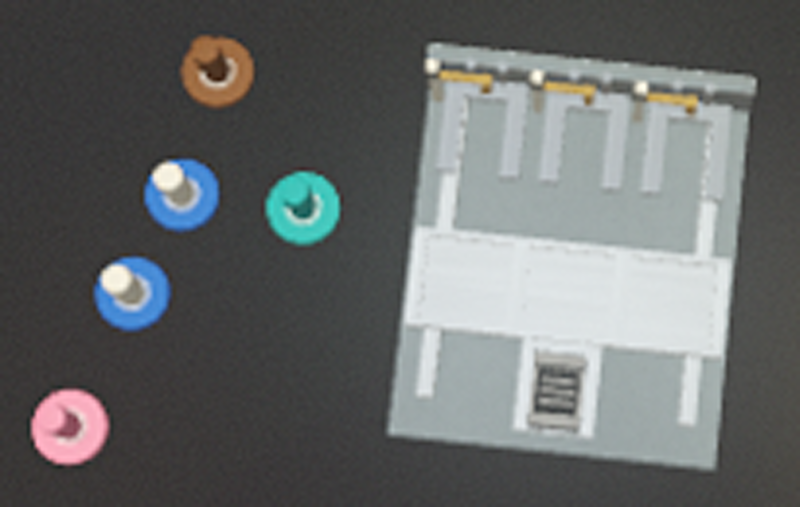

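```bash
cat > f.py <<'E'
from h import *
def rectify(im,h,x0,x1,y0,y1,s=0.0005):
    # image of plane z=h; rows: x decreasing, cols: y decreasing
    xs=np.arange(x1,x0,-s); ys=np.arange(y1,y0,-s)
    I=r.camera_info('top');R=np.array(I['R']);t=np.array(I['t'])
    XX,YY=np.meshgrid(xs,ys,indexing='ij')
    q=np.stack([XX,YY,np.full_like(XX,h)],-1)@R.T+t
    x=q[...,0]/q[...,2];y=q[...,1]/q[...,2];f=1+I['k1']*(x*x+y*y)
    return cv2.remap(im,(I['fx']*x*f+I['cx']).astype(np.float32),(I['fy']*y*f+I['cy']).astype(np.float32),cv2.INTER_CUBIC)
E
python3 - <<'E'
from f import *
ims=[];ds=[]
for i in range(4):
    im,d=snap('top'); ims.append(im.astype(float)); ds.append(d)
im=np.mean(ims,0).astype(np.uint8); d=np.median(ds,0); np.savez('s0.npz',im=im,d=d)
hsv=cv2.cvtColor(im,cv2.COLOR_BGR2HSV); X=cloud('top',d)
blue=((hsv[...,0]>98)&(hsv[...,0]<125)&(hsv[...,1]>110)&(hsv[...,2]>90)).astype(np.uint8)
blue[:,300:]=0
n,l,st,c=cv2.connectedComponentsWithStats(blue)
for k in range(1,n):
    if st[k,4]<40: continue
    cn=cv2.findContours((l==k).astype(np.uint8),cv2.RETR_EXTERNAL,cv2.CHAIN_APPROX_NONE)[0][0]
    P=np.array([onplane('top',u,v,0.008)[:2] for u,v in cn[:,0]],np.float32)
    h=cv2.convexHull(P); (cx,cy),rad=cv2.minEnclosingCircle(h); e=cv2.fitEllipse(h)
    print(st[k],c[k].round(1),'circ',round(cx,4),round(cy,4),round(rad,4),np.round(e[0],4),np.round(e[1],4))
    # knob top: white pts high
    u0,v0=c[k].astype(int); sub=(slice(v0-20,v0+15),slice(u0-20,u0+20)); Z=X[sub]; m=Z[...,2]>0.06
    print('knob top',m.sum(),np.nanmean(Z[m],0).round(4))
rc=rectify(im,0.026,0.40,0.75,-0.16,0.15)
g=cv2.resize(rc,None,fx=.9,fy=.9);print(g.shape); cv2.imwrite('pics/rc.png',g)
# heights
for x,y in((.52,0),(.52,.08),(.52,-.08),(.45,.08),(.6,0),(.52,.04)):
    u,v=proj('top',[x,y,.025]).round().astype(int); print((x,y),X[v-1:v+2,u-1:u+2,2].round(4).tolist())
E
```

```text
[177 171  19  19 179] [187.2 180.8] circ 0.6036 0.2969 0.0291 [0.6034 0.2962] [0.0556 0.0574]
knob top 50 [0.6048 0.2961 0.0665]
[164 196  20  19 185] [174.5 205.7] circ 0.526 0.3306 0.029 [0.5256 0.3304] [0.056  0.0573]
knob top 46 [0.5266 0.3319 0.0664]
(630, 558, 3)
(0.52, 0) [[0.0268, 0.021, 0.0228], [0.0261, 0.0227, 0.028], [0.0202, 0.0209, 0.0203]]
(0.52, 0.08) [[0.0229, 0.0254, 0.0223], [0.0218, 0.0191, 0.0219], [0.0239, 0.0247, 0.0195]]
(0.52, -0.08) [[0.0241, 0.0235, 0.0239], [0.0225, 0.0243, 0.0235], [0.026, 0.0199, 0.0209]]
(0.45, 0.08) [[0.0022, 0.0014, 0.0063], [0.0064, 0.0035, 0.0035], [0.0014, 0.0055, 0.005]]
(0.6, 0) [[0.0009, 0.0029, 0.0012], [0.0045, 0.0058, 0.0025], [0.0032, 0.0037, 0.0029]]
(0.52, 0.04) [[0.0267, 0.0254, 0.0278], [0.0267, 0.0242, 0.0272], [0.028, 0.0247, 0.0277]]
```

View pics/rc.png

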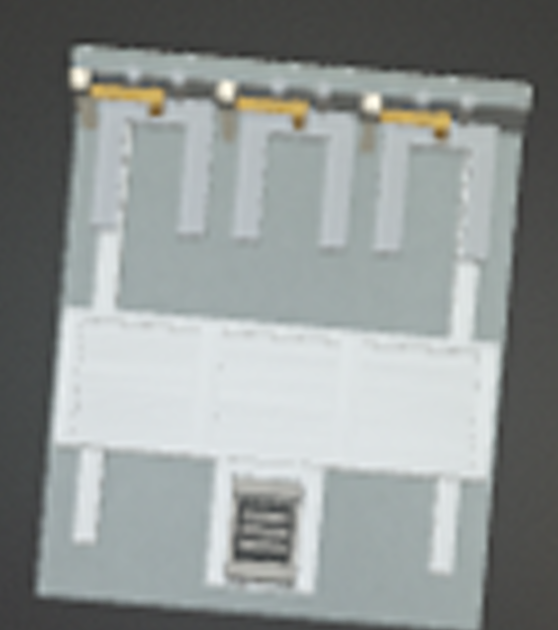

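```bash
cat >> f.py <<'E'
def rect_stand(im,h,o,th,x0,x1,y0,y1,s=0.0005):
    xs=np.arange(x1,x0,-s); ys=np.arange(y1,y0,-s)
    I=r.camera_info('top');R=np.array(I['R']);t=np.array(I['t'])
    SX,SY=np.meshgrid(xs,ys,indexing='ij')
    XX=o[0]+np.cos(th)*SX-np.sin(th)*SY; YY=o[1]+np.sin(th)*SX+np.cos(th)*SY
    q=np.stack([XX,YY,np.full_like(XX,h)],-1)@R.T+t
    x=q[...,0]/q[...,2];y=q[...,1]/q[...,2];f=1+I['k1']*(x*x+y*y)
    return cv2.remap(im,(I['fx']*x*f+I['cx']).astype(np.float32),(I['fy']*y*f+I['cy']).astype(np.float32),cv2.INTER_CUBIC)
E
python3 - <<'E'
from f import *
im=np.load('s0.npz')['im']
th=-0.085;o=(0.5315,-0.0037)
A=rect_stand(im,0.027,o,th,-.11,.05,-.14,.14)
g=A.mean(2)
# contrast
B=np.clip((g-150)*2.6,0,255)
B=cv2.resize(B.astype(np.uint8),None,fx=1.4,fy=1.4); B=cv2.cvtColor(B,cv2.COLOR_GRAY2BGR)
for k in range(-13,14):
    c=int((0.14-k*.01)/.0005*1.4); cv2.line(B,(c,0),(c,6 if k else 20),(0,0,255),1)
for k in range(-10,5):
    c=int((0.05-k*.01)/.0005*1.4); cv2.line(B,(0,c),(6 if k else 20,c),(0,0,255),1)
cv2.imwrite('pics/car.png',B); print(B.shape)
print('edge profiles x (far->near), cols y=.08,-.08 , every 1mm')
for y in(.09,.02,-.02,-.09):
    c=int((0.14-y)/.0005); p=g[:,c-10:c+10].mean(1)
    dp=np.diff(cv2.GaussianBlur(p[:,None],(1,5),0)[:,0]); ks=np.argsort(-abs(dp)); 
    up=np.argmax(dp); dn=np.argmin(dp[int(.07/.0005):int(.1/.0005)])+140
    print(y,'far edge',.05-up*.0005,'near',.05-dn*.0005)
for x in(.025,0,-.025):
    c=int((0.05-x)/.0005); p=g[c-10:c+10].mean(0);dp=np.diff(p)
    print(x,'left',.14-.0005*np.argmax(dp[:100]),'right',.14-.0005*(460+np.argmin(dp[460:])))
# yaw from base plate at z=.004
A2=rect_stand(im,0.004,o,th,-.13,.2,-.15,.15); g2=A2.mean(2)
for x in(-.1,-.06,.06,.1):
    c=int((.2-x)/.0005);p=cv2.GaussianBlur(g2[c-8:c+8].mean(0)[None],(9,1),0)[0];dp=np.diff(p)
    print(x,'plate left',.15-.0005*np.argmax(dp[:120]),'right',.15-.0005*(480+np.argmin(dp[480:])))
for y in(.1,.05,-.05,-.1):
    c=int((.15-y)/.0005);p=g2[:,c-8:c+8].mean(1);dp=np.diff(p); print(y,'plate front',.2-.0005*(540+np.argmin(dp[540:])))
E
```

```text
(448, 784, 3)
edge profiles x (far->near), cols y=.08,-.08 , every 1mm
0.09 far edge 0.03900000000000001 near -0.03799999999999999
0.02 far edge 0.03900000000000001 near -0.046
-0.02 far edge 0.038500000000000006 near -0.0485
-0.09 far edge 0.038500000000000006 near -0.037000000000000005
0.025 left 0.12350000000000001 right -0.122
0 left 0.12400000000000001 right -0.1215
-0.025 left 0.12350000000000001 right -0.123
-0.1 plate left 0.126 right -0.12450000000000003
-0.06 plate left 0.1265 right -0.12400000000000003
0.06 plate left 0.126 right -0.12450000000000003
0.1 plate left 0.126 right -0.12400000000000003
0.1 plate front -0.121
0.05 plate front -0.1215
-0.05 plate front -0.12
-0.1 plate front -0.1205
```

View pics/car.png

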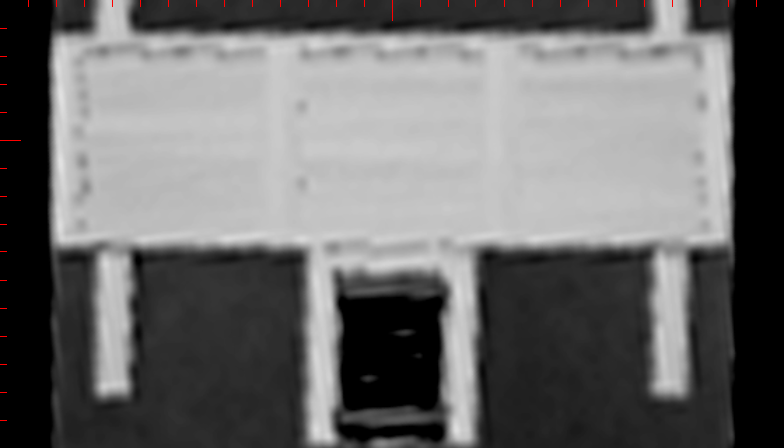

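```bash
cat >> f.py <<'E'
from scipy.spatial.transform import Rotation as Ro
def tool():
    s=r.get_obs(); q=s['eef_rot']; M=Ro.from_quat([q[1],q[2],q[3],q[0]]).as_matrix(); return s,M
TH=-0.085; O=np.array([0.5324,-0.0029])
def sw(x,y): return np.array([O[0]+np.cos(TH)*x-np.sin(TH)*y,O[1]+np.sin(TH)*x+np.cos(TH)*y])
def rep(target=None,th=TH):
    s,M=tool(); print('t',round(s['clock'],2),'tcp',s['ee_pos'].round(4),'F',s['ft_force'].round(2),'op',round(s['opening']*91.8,1),'q',s['joint_pos'].round(2))
    jaw=M[:,0]; 
    des=np.array([-np.sin(th),np.cos(th),0]);
    for sg in(1,-1):
        D=np.stack([sg*des,[0,0,-1],np.cross(sg*des,[0,0,-1])],1)
        print(' turn needed',sg,np.degrees(Ro.from_matrix(D@M.T).as_rotvec()).round(1))
    if target is not None: print(' delta',(np.array(target)-s['ee_pos']).round(4))
E
python3 - <<'E'
from f import *
s,M=tool(); print(M.round(3))
rep([.604,.2965,.15])
print(sw(0,.078),sw(0,-.078),sw(-.078,0))
E
```

```text
[[ 0.232 -0.    -0.973]
 [ 0.973  0.     0.232]
 [ 0.    -1.     0.   ]]
t 0.9 tcp [0.1506 0.6323 0.2268] F [-0.85 -0.54 -0.09] op 91.7 q [-1.07  0.5  -0.43  1.55  0.22  1.14 -0.21]
 turn needed 1 [-0.  -0.   8.5]
 turn needed -1 [  -0.     0.  -171.5]
 delta [ 0.4534 -0.3358 -0.0768]
[0.53902202 0.07481839] [ 0.52577798 -0.08061839] [0.45468161 0.00372202]
```

play_rows --increments '[0.04, -0.03, 0, 0, 0, 1, 0.05, 0.08, -0.06, 0, 0, 0, 2, 0.05, 0.12, -0.09, 0, 0, 0, 3, 0.05, 0.16, -0.12, 0, 0, 0, 4, 0.05, 0.2, -0.15, 0, 0, 0, 5, 0.05, 0.24, -0.18, 0, 0, 0, 6, 0.05, 0.28, -0.21, 0, 0, 0, 7, 0.05, 0.32, -0.24, 0, 0, 0, 8, 0.05, 0.36, -0.27, 0, 0, 0, 8.5, 0.05, 0.4, -0.3, -0.02, 0, 0, 8.5, 0.05, 0.44, -0.325, -0.05, 0, 0, 8.5, 0.05, 0.453, -0.336, -0.077, 0, 0, 8.5, 0.05, 0.453, -0.336, -0.077, 0, 0, 8.5, 0.05, 0.453, -0.336, -0.077, 0, 0, 8.5, 0.05]' --grip_force 20

```text
clock: 2.3
ee_pos: [0.603, 0.2956, 0.1485]
eef_rot: [0.522, -0.521, -0.477, 0.479]
ft_force: [-0.4, 0.7, 1.0]
opening: 0.545
```

Run:
```python
from f import *
rep([.604,.2965,.026])
snap('top','t2.png');im,d=snap('side','s2.png'); cv2.imwrite('pics/s2c.png',cv2.resize(im[130:260,170:370],None,fx=4,fy=4,interpolation=cv2.INTER_CUBIC))
```

```text
t 2.3 tcp [0.603  0.2956 0.1485] F [-0.4   0.7   1.04] op 50.0 q [-0.3   0.6  -0.29  1.56  0.19  1.01  0.85]
 turn needed 1 [ 0.  -0.2  0.1]
 turn needed -1 [  -0.2   -0.  -179.9]
 delta [ 0.001   0.0009 -0.1225]
```

View pics/s2c.png

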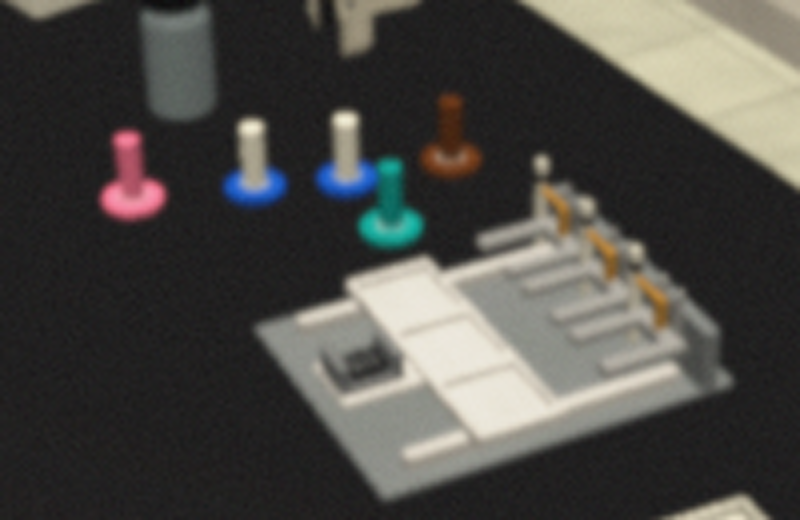

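View pics/t2.png

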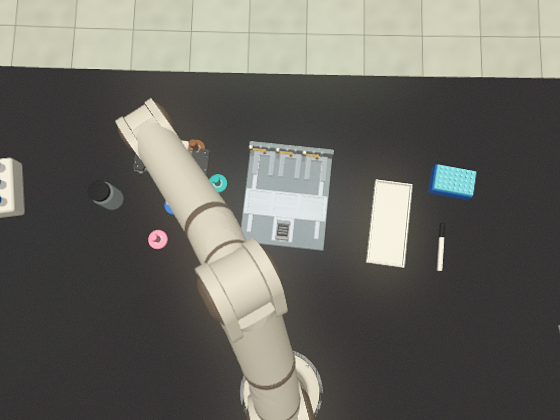

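play_rows --increments '[0.001, 0.001, -0.03, 0, 0, 0, 0.05, 0.001, 0.001, -0.06, 0, 0, 0, 0.05, 0.001, 0.001, -0.09, 0, 0, 0, 0.05, 0.001, 0.001, -0.115, 0, 0, 0, 0.05, 0.001, 0.001, -0.121, 0, 0, 0, 0.05, 0.001, 0.001, -0.121, 0, 0, 0, 0.05, 0.001, 0.001, -0.121, 0, 0, 0, 0.0, 0.001, 0.001, -0.121, 0, 0, 0, 0.0, 0.001, 0.001, -0.121, 0, 0, 0, 0.0, 0.001, 0.001, -0.121, 0, 0, 0, 0.0, 0.001, 0.001, -0.121, 0, 0, 0, 0.0, 0.001, 0.001, -0.121, 0, 0, 0, 0.0]' --grip_force 30

```text
clock: 3.6
ee_pos: [0.6045, 0.2999, 0.0309]
eef_rot: [0.521, -0.52, -0.48, 0.478]
ft_force: [-0.6, -0.5, 5.5]
opening: 0.234
```

Run:
```python
from f import *
rep([*sw(0,.078),.1])
im,d=snap('side'); cv2.imwrite('pics/s3c.png',cv2.resize(im[110:260,170:370],None,fx=4,fy=4,interpolation=cv2.INTER_CUBIC))
```

```text
t 3.6 tcp [0.6045 0.2999 0.0309] F [-0.57 -0.49  5.45] op 21.5 q [-0.32  0.74 -0.26  1.61  0.24  0.81  0.81]
 turn needed 1 [-0.2  0.1 -0.1]
 turn needed -1 [ -0.2  -0.2 179.9]
 delta [-0.0655 -0.2251  0.0691]
```

View pics/s3c.png

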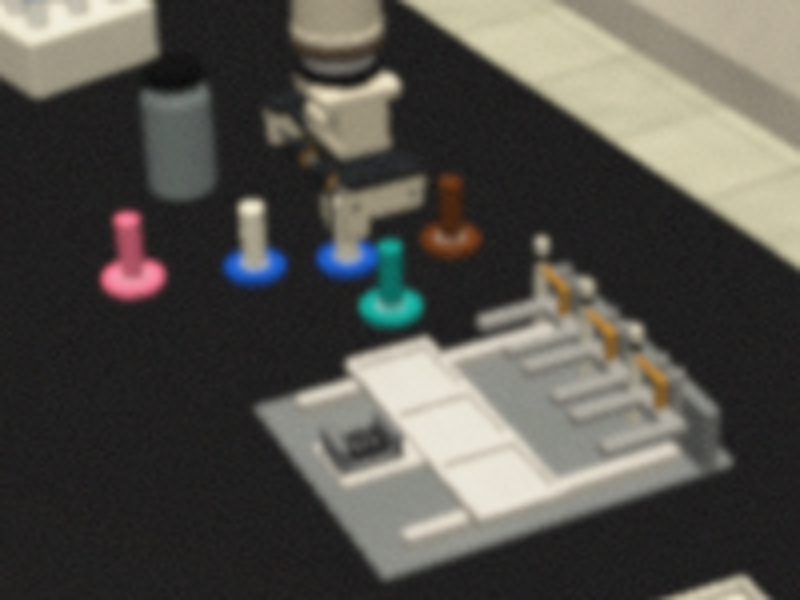

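play_rows --increments '[0, 0, 0.02, 0, 0, 0, 0, 0, 0, 0.05, 0, 0, 0, 0, 0, 0, 0.08, 0, 0, 0, 0, 0, 0, 0.09, 0, 0, 0, 0, 0, 0, 0.09, 0, 0, 0, 0, 0, 0, 0.09, 0, 0, 0, 0]'

```text
clock: 4.25
ee_pos: [0.6037, 0.2992, 0.1193]
eef_rot: [0.521, -0.52, -0.479, 0.478]
ft_force: [-0.3, -0.5, -2.1]
opening: 0.233
```

Run:
```python
from f import *
rep([*sw(0,.078),.1])
im,d=snap('side'); cv2.imwrite('pics/s4c.png',cv2.resize(im[70:220,170:370],None,fx=4,fy=4,interpolation=cv2.INTER_CUBIC))
```

```text
t 4.25 tcp [0.6037 0.2992 0.1193] F [-0.3  -0.48 -2.08] op 21.4 q [-0.3   0.63 -0.28  1.57  0.2   0.96  0.84]
 turn needed 1 [-0.1  0.  -0.1]
 turn needed -1 [-0.000e+00 -1.000e-01  1.799e+02]
 delta [-0.0647 -0.2244 -0.0193]
```

View pics/s4c.png

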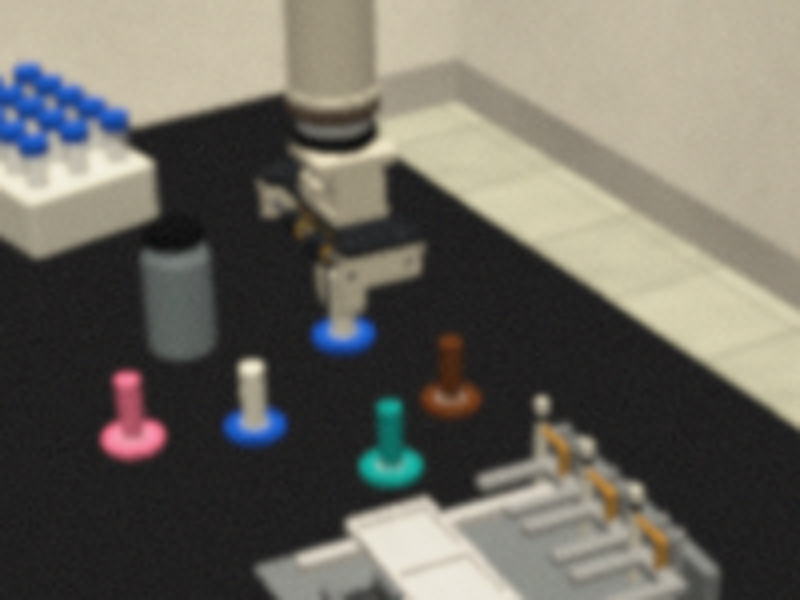

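Run:
```python
from f import *
im,d=snap('side');hsv=cv2.cvtColor(im,cv2.COLOR_BGR2HSV)
b=((hsv[...,0]>98)&(hsv[...,0]<125)&(hsv[...,1]>110)&(hsv[...,2]>80)).astype(np.uint8)
n,l,st,c=cv2.connectedComponentsWithStats(b)
for k in range(1,n):
    if 180<c[k][0]<300 and st[k,4]>30 :
        x0,y0,w,h,_=st[k]; cu,cv_=x0+(w-1)/2,y0+(h-1)/2
        for z in(.004,.0923): print(st[k],(cu,cv_),z,onplane('side',cu,cv_,z).round(4))
```

```text
[247 149  17  10  98] (np.float64(255.0), np.float64(153.5)) 0.004 [0.6783 0.438  0.004 ]
[247 149  17  10  98] (np.float64(255.0), np.float64(153.5)) 0.0923 [0.602  0.2958 0.0923]
[225 172  17  10  98] (np.float64(233.0), np.float64(176.5)) 0.004 [0.5242 0.3292 0.004 ]
[225 172  17  10  98] (np.float64(233.0), np.float64(176.5)) 0.0923 [0.4616 0.1967 0.0923]
```

play_rows --increments '[-0.008, -0.03, 0, 0, 0, 0, 0, -0.02, -0.07, 0, 0, 0, 0, 0, -0.032, -0.11, 0, 0, 0, 0, 0, -0.044, -0.15, 0, 0, 0, 0, 0, -0.056, -0.19, 0, 0, 0, 0, 0, -0.065, -0.223, -0.01, 0, 0, 0, 0, -0.065, -0.223, -0.03, 0, 0, 0, 0, -0.065, -0.223, -0.03, 0, 0, 0, 0, -0.065, -0.223, -0.03, 0, 0, 0, 0]'

```text
clock: 5.25
ee_pos: [0.5374, 0.0768, 0.0877]
eef_rot: [0.521, -0.519, -0.478, 0.48]
ft_force: [0.6, 0.2, -0.3]
opening: 0.232
```

Run:
```python
from f import *
rep([*sw(0,.078),.053])
im,d=snap('side'); cv2.imwrite('pics/s5c.png',cv2.resize(im[110:260,200:400],None,fx=4,fy=4,interpolation=cv2.INTER_CUBIC))
im,d=snap('top'); cv2.imwrite('pics/t5c.png',cv2.resize(im[130:260,140:345],None,fx=3.9,fy=3.9,interpolation=cv2.INTER_CUBIC))
```

```text
t 5.25 tcp [0.5374 0.0768 0.0877] F [ 0.59  0.21 -0.34] op 21.3 q [ 0.02  0.48 -0.27  1.93  0.17  0.76  1.15]
 turn needed 1 [-0.1 -0.2 -0.1]
 turn needed -1 [ 3.000e-01 -1.000e-01  1.799e+02]
 delta [ 0.0016 -0.002  -0.0347]
```

View pics/s5c.png

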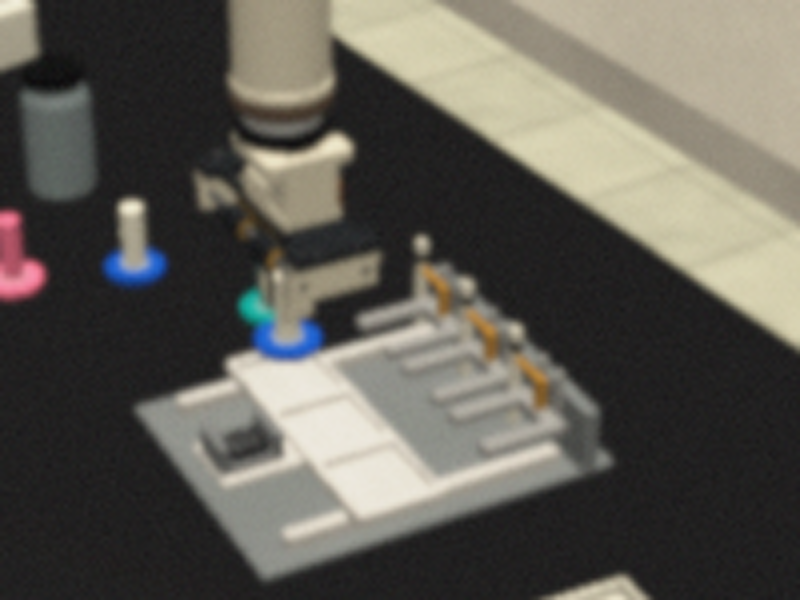

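View pics/t5c.png

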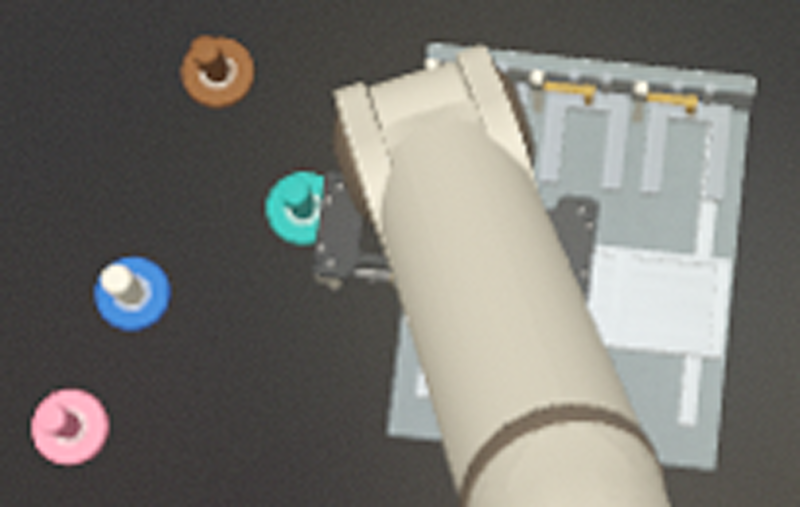

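play_rows --increments '[0.0015, -0.001, -0.015, 0, 0, 0, 0, 0.0015, -0.001, -0.024, 0, 0, 0, 0, 0.0015, -0.001, -0.029, 0, 0, 0, 0, 0.0015, -0.001, -0.032, 0, 0, 0, 0, 0.0015, -0.001, -0.034, 0, 0, 0, 0, 0.0015, -0.001, -0.035, 0, 0, 0, 0, 0.0015, -0.001, -0.035, 0, 0, 0, 0]'

```text
clock: 6.05
ee_pos: [0.5403, 0.0766, 0.0539]
eef_rot: [0.521, -0.519, -0.48, 0.479]
ft_force: [-0.1, -1.0, -0.7]
opening: 0.236
```

Run:
```python
from f import *
rep([*sw(0,.078),.053])
im,d=snap('side'); cv2.imwrite('pics/s6c.png',cv2.resize(im[150:250,220:350],None,fx=6,fy=6,interpolation=cv2.INTER_CUBIC))
```

```text
t 6.05 tcp [0.5403 0.0766 0.0539] F [-0.09 -1.01 -0.68] op 21.7 q [ 0.01  0.53 -0.25  1.94  0.2   0.69  1.13]
 turn needed 1 [-0.1 -0.  -0.2]
 turn needed -1 [ 1.000e-01 -2.000e-01  1.798e+02]
 delta [-0.0012 -0.0018 -0.0009]
```

View pics/s6c.png

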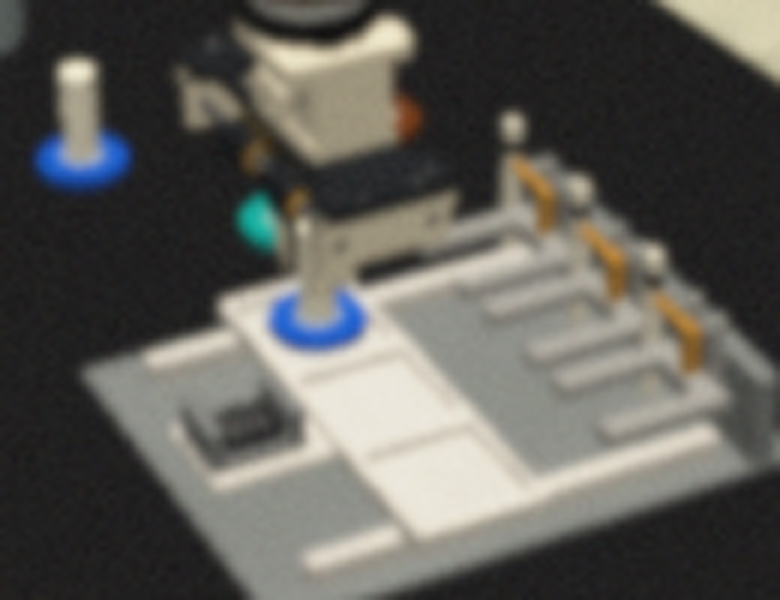

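play_rows --increments '[-0.001, -0.001, -0.002, 0, 0, 0, 0, -0.001, -0.001, -0.003, 0, 0, 0, 0, -0.001, -0.001, -0.003, 0, 0, 0, 0]'

```text
clock: 6.4
ee_pos: [0.541, 0.076, 0.0527]
eef_rot: [-0.52, 0.52, 0.481, -0.478]
ft_force: [-0.2, 0.3, 8.2]
opening: 0.23
```

Run:
```python
from f import *
rep([*sw(0,.078),.053])
```

```text
t 6.4 tcp [0.541  0.076  0.0527] F [-0.19  0.34  8.18] op 21.1 q [ 0.01  0.53 -0.25  1.94  0.2   0.68  1.13]
 turn needed 1 [-0.1  0.2 -0.2]
 turn needed -1 [ -0.3  -0.2 179.8]
 delta [-0.002  -0.0012  0.0003]
```

play_rows --increments '[0, 0, 0, 0, 0, 0, 0.05, 0, 0, 0, 0, 0, 0, 0.05, 0, 0, 0, 0, 0, 0, 0.05, 0, 0, 0.03, 0, 0, 0, 0.05, 0, 0, 0.07, 0, 0, 0, 0.05, 0, 0.04, 0.1, 0, 0, 0, 0.05, 0, 0.09, 0.1, 0, 0, 0, 0.05, 0, 0.13, 0.1, 0, 0, 0, 0.05, 0, 0.13, 0.1, 0, 0, 0, 0.05, 0, 0.13, 0.1, 0, 0, 0, 0.05]'

```text
clock: 7.4
ee_pos: [0.5402, 0.2072, 0.1523]
eef_rot: [0.519, -0.519, -0.481, 0.479]
ft_force: [0.7, -0.7, -0.3]
opening: 0.545
```

```bash
cat >> f.py <<'E'
def lids(im,h=0.008,x1=400):
    hsv=cv2.cvtColor(im,cv2.COLOR_BGR2HSV)
    blue=((hsv[...,0]>98)&(hsv[...,0]<125)&(hsv[...,1]>110)&(hsv[...,2]>90)).astype(np.uint8); blue[:,420:]=0
    n,l,st,c=cv2.connectedComponentsWithStats(blue)
    for k in range(1,n):
        if st[k,4]<40: continue
        cn=cv2.findContours((l==k).astype(np.uint8),cv2.RETR_EXTERNAL,cv2.CHAIN_APPROX_NONE)[0][0]
        for hh in(h,h+.022):
            P=np.array([onplane('top',u,v,hh)[:2] for u,v in cn[:,0]],np.float32)
            (cx,cy),rad=cv2.minEnclosingCircle(P); e=cv2.fitEllipse(cv2.convexHull(P))
            print('lid h',hh,st[k].tolist(),'circ',round(cx,4),round(cy,4),round(rad,4),'ell',np.round(e[0],4),np.round(e[1],4))
E
python3 - <<'E'
from f import *
rep([.526,.3325,.03])
im,d=snap('side'); cv2.imwrite('pics/s7c.png',cv2.resize(im[130:260,200:360],None,fx=5,fy=4.6,interpolation=cv2.INTER_CUBIC))
im,d=snap('top','t7.png'); lids(im)
E
```

```text
t 7.4 tcp [0.5402 0.2072 0.1523] F [ 0.66 -0.66 -0.34] op 50.1 q [-0.16  0.44 -0.32  1.81  0.17  0.92  0.94]
 turn needed 1 [-0.1  0.1 -0.4]
 turn needed -1 [ -0.2  -0.2 179.6]
 delta [-0.0142  0.1253 -0.1223]
lid h 0.008 [251, 192, 18, 18, 146] circ 0.5445 0.0742 0.0269 ell [0.5447 0.0739] [0.0516 0.0528]
lid h 0.03 [251, 192, 18, 18, 146] circ 0.5405 0.0732 0.0265 ell [0.5406 0.0729] [0.0509 0.0522]
lid h 0.008 [164, 196, 20, 19, 167] circ 0.526 0.3307 0.0288 ell [0.5255 0.3304] [0.0547 0.0573]
lid h 0.03 [164, 196, 20, 19, 167] circ 0.5222 0.3262 0.0285 ell [0.5218 0.3259] [0.0539 0.0565]
```

View pics/s7c.png

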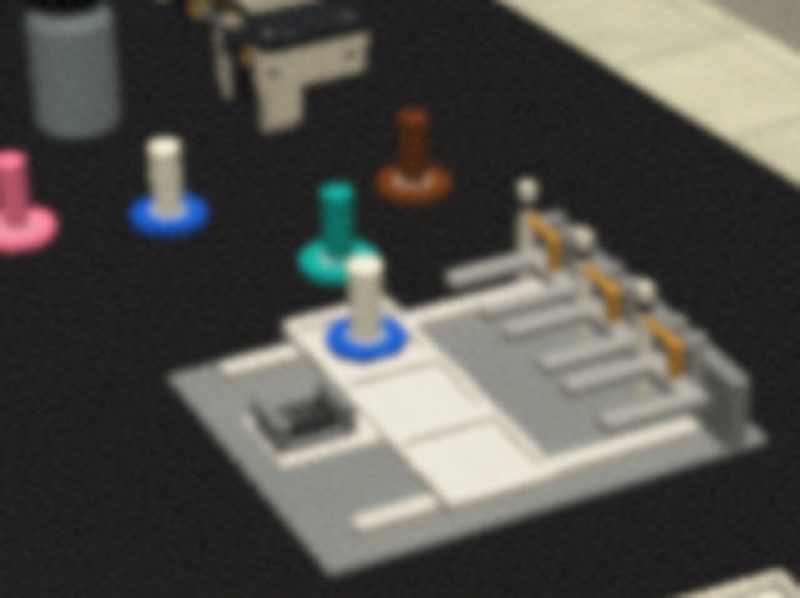

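View pics/t7.png

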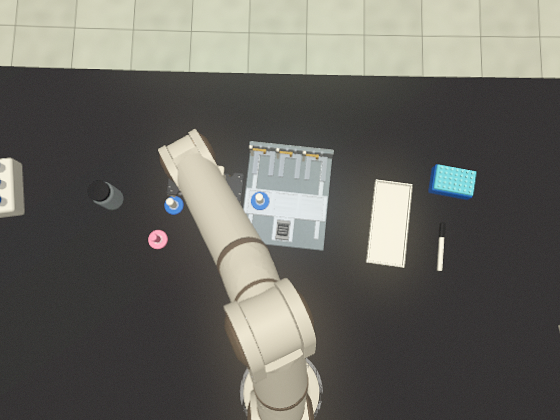

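play_rows --increments '[-0.005, 0.04, 0, 0, 0, 0, 0.05, -0.01, 0.085, 0, 0, 0, 0, 0.05, -0.014, 0.126, -0.01, 0, 0, 0, 0.05, -0.014, 0.126, -0.04, 0, 0, 0, 0.05, -0.014, 0.126, -0.07, 0, 0, 0, 0.05, -0.014, 0.126, -0.1, 0, 0, 0, 0.05, -0.014, 0.126, -0.118, 0, 0, 0, 0.05, -0.014, 0.126, -0.123, 0, 0, 0, 0.05, -0.014, 0.126, -0.123, 0, 0, 0, 0.05, -0.014, 0.126, -0.123, 0, 0, 0, 0.0, -0.014, 0.126, -0.123, 0, 0, 0, 0.0, -0.014, 0.126, -0.123, 0, 0, 0, 0.0, -0.014, 0.126, -0.123, 0, 0, 0, 0.0, -0.014, 0.126, -0.123, 0, 0, 0, 0.0, -0.014, 0.126, -0.123, 0, 0, 0, 0.0]'

```text
clock: 9.0
ee_pos: [0.5276, 0.3314, 0.0301]
eef_rot: [-0.52, 0.52, 0.481, -0.477]
ft_force: [0.2, 0.7, 4.7]
opening: 0.234
```

Run:
```python
from f import *
rep([*(sw(0,-.078)+[.0005,.003]),.12])
im,d=snap('side'); cv2.imwrite('pics/s8c.png',cv2.resize(im[110:240,180:340],None,fx=5,fy=4.6,interpolation=cv2.INTER_CUBIC))
```

```text
t 9.0 tcp [0.5276 0.3314 0.0301] F [0.22 0.65 4.7 ] op 21.5 q [-0.39  0.68 -0.29  1.75  0.27  0.75  0.67]
 turn needed 1 [-0.1  0.2 -0.2]
 turn needed -1 [ -0.3  -0.2 179.8]
 delta [-0.0013 -0.409   0.0899]
```

View pics/s8c.png

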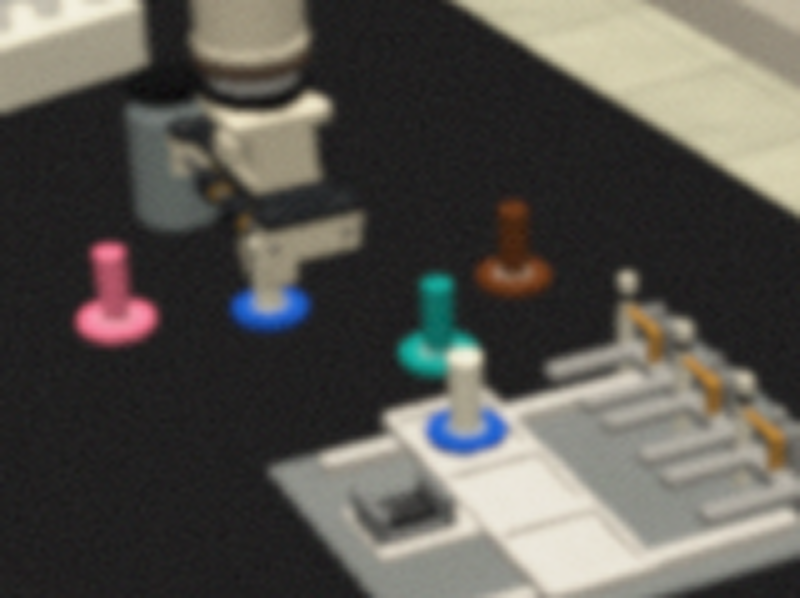

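play_rows --increments '[0, 0, 0.04, 0, 0, 0, 0, 0, 0, 0.09, 0, 0, 0, 0, 0, -0.01, 0.13, 0, 0, 0, 0, 0, -0.05, 0.135, 0, 0, 0, 0, 0, -0.095, 0.135, 0, 0, 0, 0, 0, -0.14, 0.135, 0, 0, 0, 0, 0, -0.185, 0.135, 0, 0, 0, 0, 0, -0.23, 0.135, 0, 0, 0, 0, 0, -0.275, 0.135, 0, 0, 0, 0, -0.001, -0.32, 0.135, 0, 0, 0, 0, -0.001, -0.365, 0.13, 0, 0, 0, 0, -0.001, -0.395, 0.1, 0, 0, 0, 0, -0.001, -0.409, 0.06, 0, 0, 0, 0, -0.001, -0.41, 0.056, 0, 0, 0, 0, -0.001, -0.41, 0.056, 0, 0, 0, 0, -0.001, -0.41, 0.056, 0, 0, 0, 0]'

```text
clock: 10.65
ee_pos: [0.5276, -0.0769, 0.0873]
eef_rot: [-0.519, 0.52, 0.482, -0.477]
ft_force: [0.3, 0.8, -0.1]
opening: 0.236
```

Run:
```python
from f import *
rep([*(sw(0,-.078)+[.0005,.002]),.052])
im,d=snap('side'); cv2.imwrite('pics/s9c.png',cv2.resize(im[130:260,200:360],None,fx=5,fy=4.6,interpolation=cv2.INTER_CUBIC))
```

```text
t 10.65 tcp [ 0.5276 -0.0769  0.0873] F [ 0.28  0.81 -0.06] op 21.7 q [ 0.27  0.46 -0.22  1.96  0.14  0.73  1.47]
 turn needed 1 [-0.2  0.3 -0.3]
 turn needed -1 [ -0.5  -0.3 179.7]
 delta [-0.0013 -0.0017 -0.0353]
```

View pics/s9c.png

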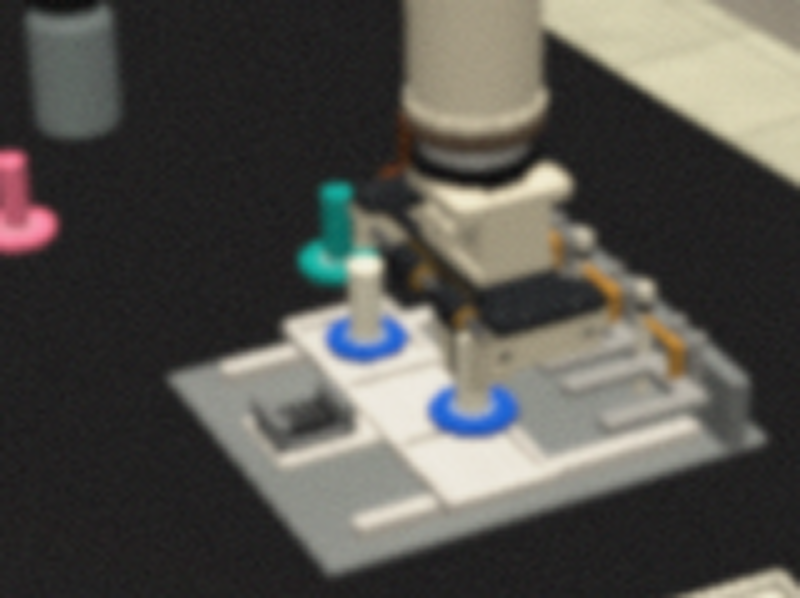

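play_rows --increments '[-0.001, -0.002, -0.015, 0, 0, 0, 0, -0.001, -0.002, -0.024, 0, 0, 0, 0, -0.001, -0.002, -0.029, 0, 0, 0, 0, -0.001, -0.002, -0.033, 0, 0, 0, 0, -0.001, -0.002, -0.036, 0, 0, 0, 0, -0.001, -0.002, -0.038, 0, 0, 0, 0, -0.001, -0.002, -0.038, 0, 0, 0, 0]'

```text
clock: 11.4
ee_pos: [0.5282, -0.0786, 0.052]
eef_rot: [-0.518, 0.521, 0.482, -0.477]
ft_force: [-4.4, 0.3, 16.0]
opening: 0.232
```

Run:
```python
from f import *
rep([*(sw(0,-.078)+[.0005,.002]),.052])
```

```text
t 11.4 tcp [ 0.5282 -0.0786  0.052 ] F [-4.38  0.3  15.98] op 21.3 q [ 0.26  0.51 -0.2   1.98  0.16  0.66  1.45]
 turn needed 1 [-0.1  0.5 -0.3]
 turn needed -1 [ -0.7  -0.2 179.7]
 delta [-0.0019 -0.     -0.    ]
```

play_rows --increments '[0, 0, 0, 0, 0, 0, 0.05, 0, 0, 0, 0, 0, 0, 0.05, 0, 0, 0, 0, 0, 0, 0.05, 0, 0, 0.03, 0, 0, 0, 0.05, 0, 0, 0.07, 0, 0, 0, 0.05, 0, 0, 0.11, 0, 0, 0, 0.05, -0.02, 0.02, 0.11, 0, 0.5, -0.3, 0.03, -0.05, 0.055, 0.11, 0, 0.5, -0.3, 0, -0.073, 0.085, 0.11, 0, 0.5, -0.3, 0, -0.073, 0.085, 0.08, 0, 0.5, -0.3, 0, -0.073, 0.085, 0.06, 0, 0.5, -0.3, 0, -0.073, 0.085, 0.06, 0, 0.5, -0.3, 0, -0.073, 0.085, 0.06, 0, 0.5, -0.3, 0]'

```text
clock: 12.7
ee_pos: [0.455, 0.0063, 0.1119]
eef_rot: [0.522, -0.52, -0.478, 0.478]
ft_force: [-1.2, 1.2, 0.1]
opening: 0.016
```

Run:
```python
from f import *
rep([*(sw(-.078,0)+[.0005,.002]),.036])
im,d=snap('side'); cv2.imwrite('pics/s10c.png',cv2.resize(im[130:260,200:360],None,fx=5,fy=4.6,interpolation=cv2.INTER_CUBIC))
im,d=snap('top','t10.png'); lids(im)
```

```text
t 12.7 tcp [0.455  0.0063 0.1119] F [-1.19  1.22  0.07] op 1.5 q [ 0.17  0.31 -0.28  2.12  0.12  0.73  1.3 ]
 turn needed 1 [-0.1 -0.1 -0. ]
 turn needed -1 [  0.2  -0.2 180. ]
 delta [ 0.0002 -0.0006 -0.0759]
```

View pics/s10c.png

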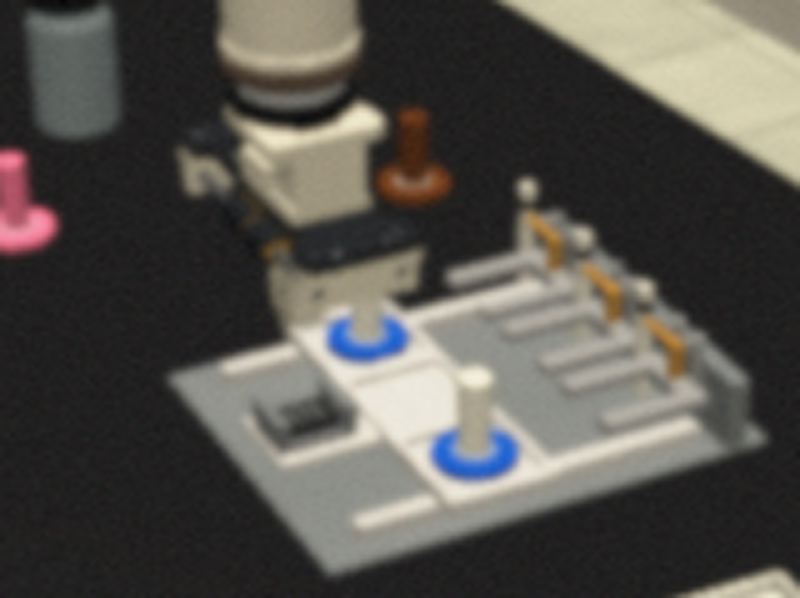

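View pics/t10.png

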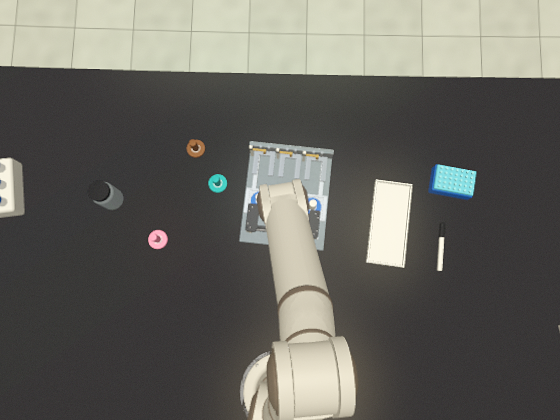

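play_rows --increments '[0, -0.0005, -0.03, 0, 0, 0, 0, 0, -0.0005, -0.055, 0, 0, 0, 0, 0, -0.0005, -0.068, 0, 0, 0, 0, 0, -0.0005, -0.076, 0, 0, 0, 0, 0, -0.0005, -0.08, 0, 0, 0, 0, 0, -0.0005, -0.082, 0, 0, 0, 0, 0, -0.0005, -0.082, 0, 0, 0, 0, 0, -0.0005, -0.082, 0, 0, 0, 0]'

```text
clock: 13.6
ee_pos: [0.4565, 0.0056, 0.0315]
eef_rot: [0.521, -0.521, -0.479, 0.477]
ft_force: [-1.0, -0.7, 3.6]
opening: 0.003
```

Run:
```python
from f import *
rep([*(sw(-.078,0)+[.0005,.002]),.030])
```

```text
t 13.6 tcp [0.4565 0.0056 0.0315] F [-0.97 -0.68  3.6 ] op 0.3 q [ 0.13  0.46 -0.23  2.16  0.2   0.54  1.24]
 turn needed 1 [-0.1  0.1  0. ]
 turn needed -1 [ 1.0e-01  2.0e-01 -1.8e+02]
 delta [-0.0014  0.0001 -0.0015]
```

play_rows --increments '[0, 0, -0.004, 0, 0, 0, 0, 0, 0, -0.005, 0, 0, 0, 0, 0.008, -0.0007, -0.005, 0, 0, 0, 0, 0.016, -0.0014, -0.005, 0, 0, 0, 0, 0.024, -0.002, -0.005, 0, 0, 0, 0, 0.032, -0.0027, -0.005, 0, 0, 0, 0, 0.04, -0.0034, -0.005, 0, 0, 0, 0, 0.048, -0.0041, -0.005, 0, 0, 0, 0, 0.056, -0.0048, -0.005, 0, 0, 0, 0, 0.064, -0.0054, -0.005, 0, 0, 0, 0, 0.072, -0.0061, -0.005, 0, 0, 0, 0, 0.08, -0.0068, -0.005, 0, 0, 0, 0, 0.08, -0.0068, -0.005, 0, 0, 0, 0]'

```text
clock: 14.9
ee_pos: [0.5423, -0.0017, 0.03]
eef_rot: [-0.519, 0.523, 0.481, -0.475]
ft_force: [1.5, -1.2, 17.4]
opening: 0.004
```

Run:
```python
from f import *
rep([*(sw(.032,0)+[.0005,.002]),.030])
im,d=snap('side'); cv2.imwrite('pics/s11c.png',cv2.resize(im[130:260,200:360],None,fx=5,fy=4.6,interpolation=cv2.INTER_CUBIC))
```

```text
t 14.9 tcp [ 0.5423 -0.0017  0.03  ] F [ 1.45 -1.24 17.45] op 0.4 q [ 0.14  0.56 -0.22  1.97  0.2   0.62  1.26]
 turn needed 1 [-0.1  0.7  0.1]
 turn needed -1 [   1.     0.2 -179.9]
 delta [ 0.0225 -0.0019 -0.    ]
```

View pics/s11c.png

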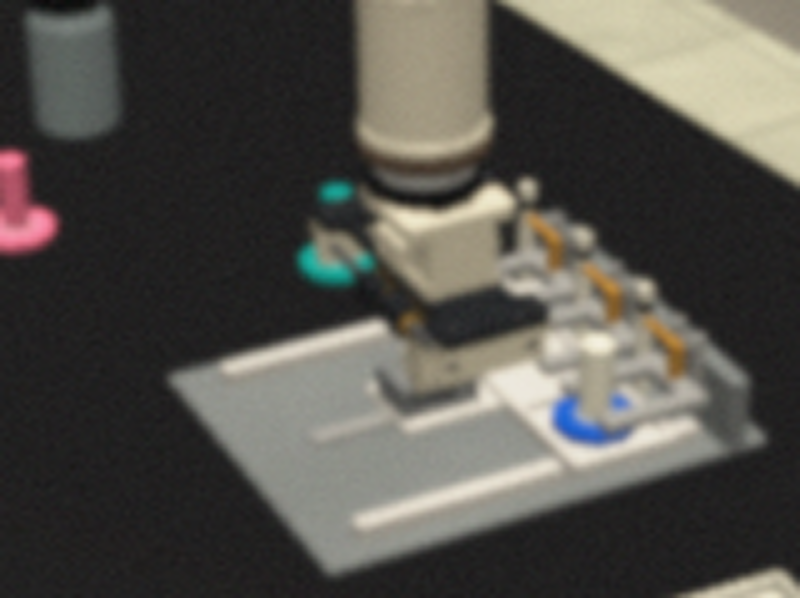

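play_rows --increments '[0.008, -0.0007, -0.003, 0, 0, 0, 0, 0.014, -0.0012, -0.003, 0, 0, 0, 0, 0.02, -0.0017, -0.003, 0, 0, 0, 0, 0.025, -0.0021, -0.003, 0, 0, 0, 0, 0.03, -0.0025, -0.003, 0, 0, 0, 0, 0.034, -0.0029, -0.003, 0, 0, 0, 0, 0.036, -0.0031, -0.003, 0, 0, 0, 0, 0.036, -0.0031, -0.003, 0, 0, 0, 0]'

```text
clock: 15.75
ee_pos: [0.5661, -0.0038, 0.0292]
eef_rot: [0.523, -0.518, -0.475, 0.481]
ft_force: [-38.5, 2.1, 56.7]
opening: 0.003
```

Run:
```python
from f import *
rep([*(sw(.032,0)+[.0005,.002]),.030])
im,d=snap('side'); cv2.imwrite('pics/s12c.png',cv2.resize(im[130:260,200:360],None,fx=5,fy=4.6,interpolation=cv2.INTER_CUBIC))
```

```text
t 15.75 tcp [ 0.5661 -0.0038  0.0292] F [-38.55   2.12  56.66] op 0.3 q [ 0.13  0.6  -0.22  1.89  0.2   0.68  1.28]
 turn needed 1 [ 0.  -0.6 -0. ]
 turn needed -1 [  1.   0. 180.]
 delta [-0.0013  0.0002  0.0008]
```

View pics/s12c.png

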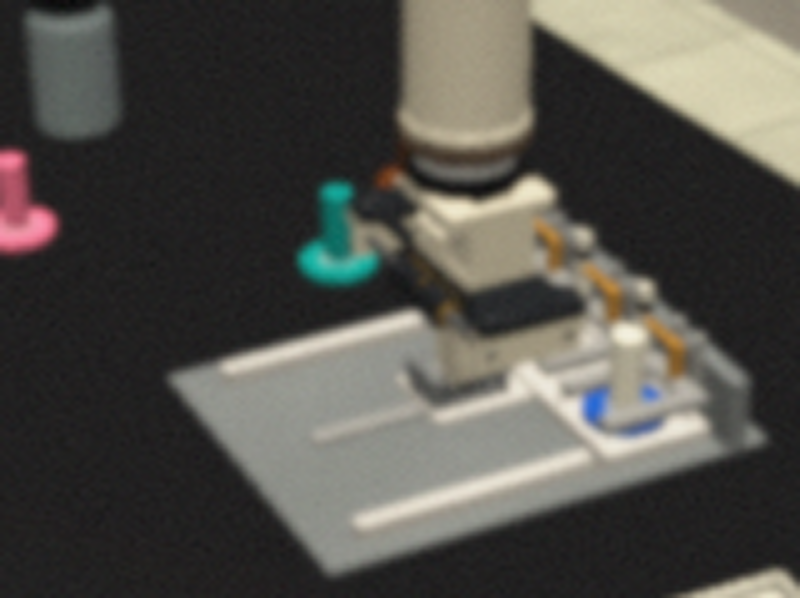

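play_rows --increments '[0.004, -0.0003, 0.0, 0, 0, 0, 0, 0.003, -0.0003, 0.003, 0, 0, 0, 0, 0.001, 0, 0.006, 0, 0, 0, 0, 0, 0, 0.012, 0, 0, 0, 0, 0, 0, 0.03, 0, 0, 0, 0, 0, 0, 0.06, 0, 0, 0, 0, 0, 0, 0.09, 0, 0, 0, 0, 0, 0, 0.12, 0, 0, 0, 0, 0, 0, 0.12, 0, 0, 0, 0, -0.03, 0.04, 0.12, 0, 0, 0, 0, -0.06, 0.08, 0.12, 0, 0, 0, 0.03, -0.06, 0.12, 0.12, 0, 0, 0, 0.05, -0.06, 0.12, 0.12, 0, 0, 0, 0.05]'

```text
clock: 17.1
ee_pos: [0.5047, 0.1232, 0.1492]
eef_rot: [0.522, -0.515, -0.479, 0.483]
ft_force: [0.3, -0.6, 0.3]
opening: 0.218
```

Run:
```python
from f import *
rep([*(sw(.11,.078)+[.0005,.002]),.06])
im,d=snap('side'); cv2.imwrite('pics/s13c.png',cv2.resize(im[130:260,220:380],None,fx=5,fy=4.6,interpolation=cv2.INTER_CUBIC))
im,d=snap('top'); cv2.imwrite('pics/t13c.png',cv2.resize(im[130:260,230:345],None,fx=5,fy=4.6,interpolation=cv2.INTER_CUBIC));lids(im)
```

```text
t 17.1 tcp [0.5047 0.1232 0.1492] F [ 0.31 -0.59  0.33] op 20.0 q [-0.01  0.36 -0.33  1.94  0.14  0.87  1.08]
 turn needed 1 [-0.2 -0.6 -0.5]
 turn needed -1 [  0.9  -0.3 179.5]
 delta [ 0.1444 -0.0557 -0.0892]
lid h 0.008 [258, 162, 10, 12, 51] circ 0.6467 0.068 0.0203 ell [0.6466 0.068 ] [0.0288 0.0452]
lid h 0.03 [258, 162, 10, 12, 51] circ 0.6413 0.0671 0.02 ell [0.6412 0.0671] [0.0284 0.0446]
lid h 0.008 [310, 169, 11, 11, 55] circ 0.6316 -0.0916 0.0208 ell [ 0.6332 -0.0913] [0.0319 0.0496]
lid h 0.03 [310, 169, 11, 11, 55] circ 0.6264 -0.0904 0.0205 ell [ 0.628 -0.09 ] [0.0315 0.049 ]
```

View pics/s13c.png

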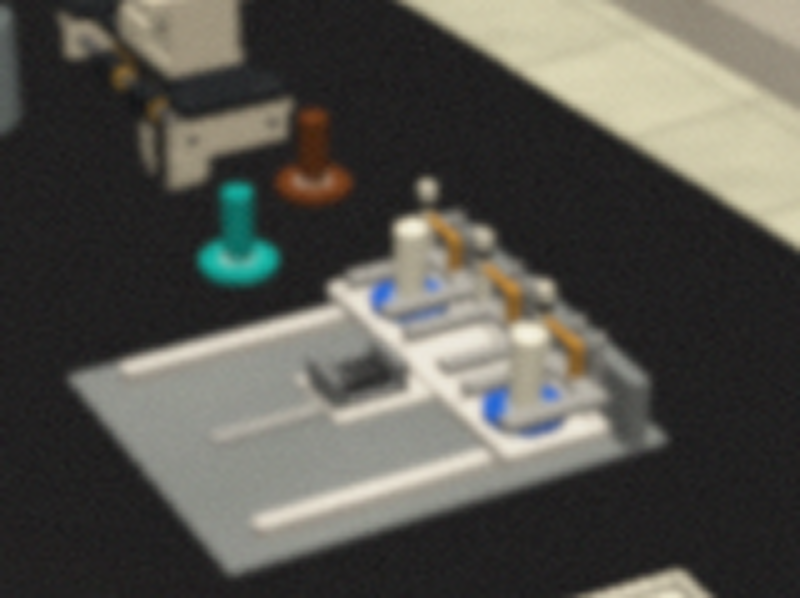

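View pics/t13c.png

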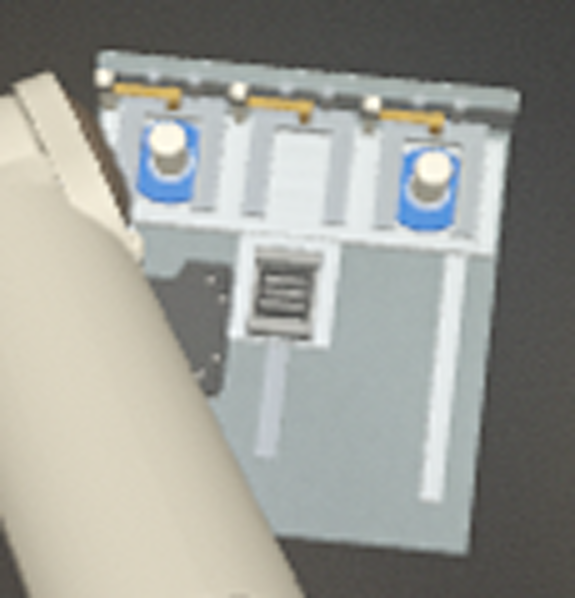

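Run:
```python
from f import *
im,d=snap('top')
X=cloud('top',d)
for u,v in((264.4,161.1),(316.8,167)):
    p=onplane('top',u,v,.090);print('knob',p.round(4)); m=(X[...,2]>.08)&(np.hypot(X[...,0]-p[0],X[...,1]-p[1])<.02); print(m.sum(),X[m].mean(0).round(4))
print('nests in',sw(.11,.078),sw(.11,-.078))
A=rect_stand(im,0.027,O,TH,-.05,.12,-.14,.14); g=A.mean(2)
for y in(-.05,-.11,-.105):
    c=int((0.14-y)/.0005); p=cv2.GaussianBlur(g[:,c-6:c+6].mean(1)[:,None],(1,5),0)[:,0]; dp=np.diff(p); k=60+np.argmin(dp[60:180]); print(y,'near edge x',.12-k*.0005)
# heights of things near bridge
m=(X[...,0]>.66)&(X[...,0]<.73)&(abs(X[...,1])<.14); print('max z bridge',np.nanpercentile(X[m][:,2],[50,90,98,99.5]).round(3))
```

```text
knob [0.6456 0.0596 0.09  ]
49 [0.6496 0.063  0.0896]
knob [ 0.6315 -0.0919  0.09  ]
47 [ 0.6343 -0.0909  0.0898]
nests in [0.64862488 0.06547965] [ 0.63538084 -0.08995714]
-0.05 near edge x 0.071
-0.11 near edge x 0.0715
-0.105 near edge x 0.073
max z bridge [0.043 0.068 0.085 0.096]
```

play_rows --increments '[0.04, -0.015, 0, 0, -0.3, -0.2, 0.05, 0.08, -0.03, 0, 0, -0.6, -0.5, 0.05, 0.12, -0.045, 0, 0, -0.6, -0.5, 0.05, 0.1455, -0.057, -0.01, 0, -0.6, -0.5, 0.05, 0.1455, -0.057, -0.03, 0, -0.6, -0.5, 0.05, 0.1455, -0.057, -0.03, 0, -0.6, -0.5, 0.05, 0.1455, -0.057, -0.03, 0, -0.6, -0.5, 0.05]'

```text
clock: 17.95
ee_pos: [0.6507, 0.0573, 0.1177]
eef_rot: [0.524, -0.523, -0.474, 0.477]
ft_force: [0.2, 0.5, 0.0]
opening: 0.542
```

Run:
```python
from f import *
rep([.650,.066,.063])
im,d=snap('side'); cv2.imwrite('pics/s14c.png',cv2.resize(im[130:260,220:380],None,fx=5,fy=4.6,interpolation=cv2.INTER_CUBIC))
```

```text
t 17.95 tcp [0.6507 0.0573 0.1177] F [0.16 0.55 0.03] op 49.7 q [ 0.06  0.6  -0.26  1.63  0.18  0.94  1.21]
 turn needed 1 [ 0.1 -0.2  0.6]
 turn needed -1 [-3.000e-01 -1.000e-01 -1.794e+02]
 delta [-0.0007  0.0087 -0.0547]
```

View pics/s14c.png

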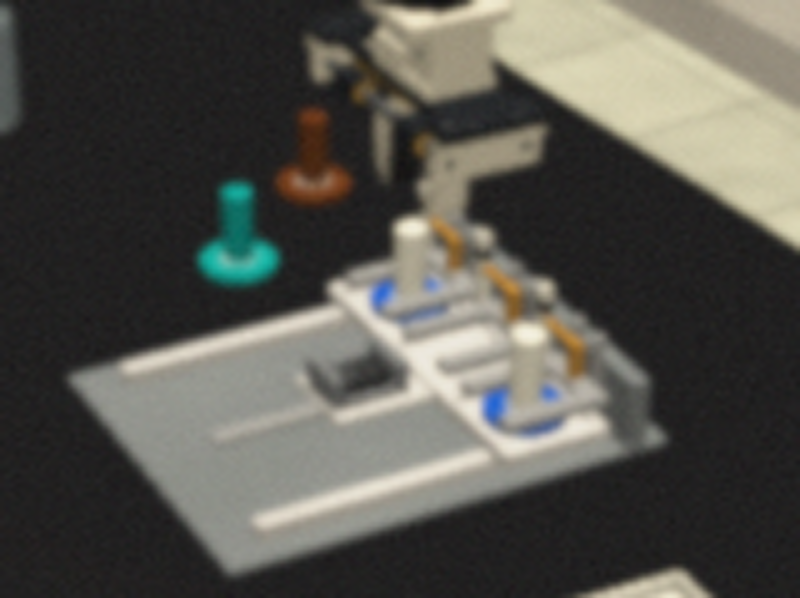

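play_rows --increments '[0, 0.0087, 0, 0, 0, 0.6, 0.05, 0, 0.0087, 0, 0, 0, 0.6, 0.05, 0, 0.0087, 0, 0, 0, 0.6, 0.05]'

```text
clock: 18.3
ee_pos: [0.6514, 0.0679, 0.1197]
eef_rot: [-0.52, 0.52, 0.479, -0.479]
ft_force: [0.7, -0.4, 0.1]
opening: 0.544
```

Run:
```python
from f import *
rep([.650,.066,.063]); print(r.get_obs()['dq'].round(3))
```

```text
t 18.3 tcp [0.6514 0.0679 0.1197] F [ 0.65 -0.4   0.12] op 50.0 q [ 0.04  0.6  -0.26  1.63  0.19  0.94  1.2 ]
 turn needed 1 [ 0.  -0.  -0.2]
 turn needed -1 [  0.    0.  179.8]
 delta [-0.0014 -0.0019 -0.0567]
[0.005 0.005 0.011 0.001 0.002 0.    0.001]
```

play_rows --increments '[-0.001, -0.002, -0.02, 0, 0, 0, 0.05, -0.001, -0.002, -0.04, 0, 0, 0, 0.05, -0.001, -0.002, -0.052, 0, 0, 0, 0.05, -0.001, -0.002, -0.056, 0, 0, 0, 0.05, -0.001, -0.002, -0.056, 0, 0, 0, 0.05, -0.001, -0.002, -0.056, 0, 0, 0, 0, -0.001, -0.002, -0.056, 0, 0, 0, 0, -0.001, -0.002, -0.056, 0, 0, 0, 0, -0.001, -0.002, -0.056, 0, 0, 0, 0, -0.001, -0.002, -0.056, 0, 0, 0, 0, -0.001, -0.002, -0.056, 0, 0, 0, 0]' --grip_force 45

```text
clock: 19.4
ee_pos: [0.6507, 0.0661, 0.0642]
eef_rot: [-0.52, 0.52, 0.479, -0.479]
ft_force: [0.8, 0.5, 2.5]
opening: 0.231
```

Run:
```python
from f import *
rep([.650,.066,.063])
im,d=snap('side'); cv2.imwrite('pics/s15c.png',cv2.resize(im[150:230,260,None] if 0 else im[130:260,220:380],None,fx=5,fy=4.6,interpolation=cv2.INTER_CUBIC))
```

```text
t 19.4 tcp [0.6507 0.0661 0.0642] F [0.79 0.48 2.53] op 21.2 q [ 0.04  0.67 -0.25  1.66  0.21  0.84  1.19]
 turn needed 1 [ 0.   0.  -0.2]
 turn needed -1 [ -0.    0.  179.8]
 delta [-0.0007 -0.0001 -0.0012]
```

View pics/s15c.png

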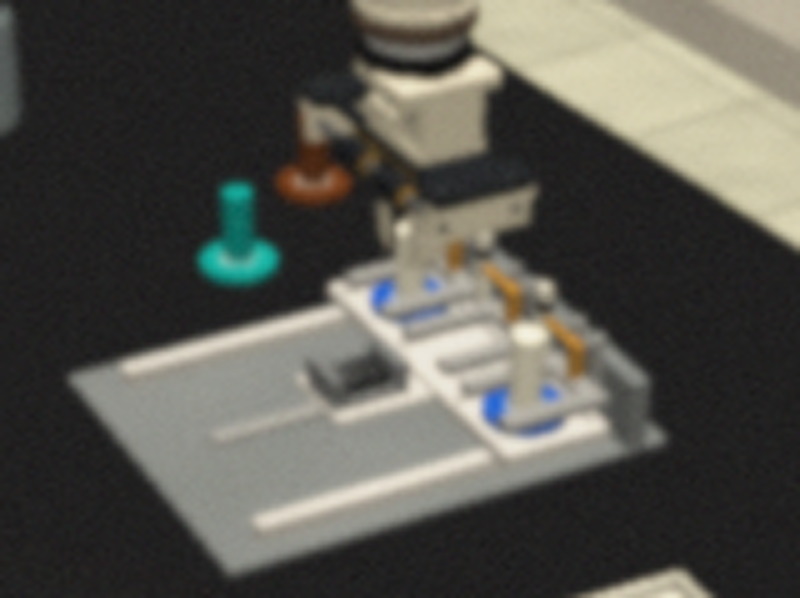

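play_rows --increments '[0, 0, 0.003, 0, 0, 0, 0, 0, 0, 0.006, 0, 0, 0, 0, 0, 0, 0.009, 0, 0, 0, 0, 0, 0, 0.011, 0, 0, 0, 0, 0, 0, 0.011, 0, 0, 0, 0, 0, 0, 0.011, 0, 0, 0, 0]'

```text
clock: 20.05
ee_pos: [0.6502, 0.066, 0.0746]
eef_rot: [0.52, -0.52, -0.479, 0.479]
ft_force: [0.6, 1.2, -6.6]
opening: 0.229
```

Run:
```python
from f import *
rep([.650,.066,.0642+.015])
```

```text
t 20.05 tcp [0.6502 0.066  0.0746] F [ 0.63  1.18 -6.58] op 21.0 q [ 0.04  0.66 -0.25  1.65  0.2   0.86  1.19]
 turn needed 1 [ 0.  -0.  -0.2]
 turn needed -1 [1.000e-01 0.000e+00 1.798e+02]
 delta [-0.0002  0.      0.0046]
```

play_rows --increments '[0, 0, 0.001, 0, 0, 0, 0, 0, 0, 0.003, 0, 0, 0, 0, 0, 0, 0.0045, 0, 0, 0, 0, 0, 0, 0.0045, 0, 0, 0, 0, 0, 0, 0.0045, 0, 0, 0, 0]'

```text
clock: 20.55
ee_pos: [0.6501, 0.066, 0.079]
eef_rot: [0.52, -0.52, -0.479, 0.479]
ft_force: [1.7, 1.0, -8.7]
opening: 0.23
```

Run:
```python
from f import *
rep([.650,.066,.0642+.015])
im,d=snap('side'); cv2.imwrite('pics/s16c.png',cv2.resize(im[150:240,270:370],None,fx=8,fy=6.6,interpolation=cv2.INTER_CUBIC))
```

```text
t 20.55 tcp [0.6501 0.066  0.079 ] F [ 1.68  1.02 -8.7 ] op 21.1 q [ 0.04  0.65 -0.25  1.65  0.2   0.87  1.19]
 turn needed 1 [ 0.  -0.1 -0.2]
 turn needed -1 [1.000e-01 0.000e+00 1.798e+02]
 delta [-0.0001 -0.      0.0002]
```

View pics/s16c.png

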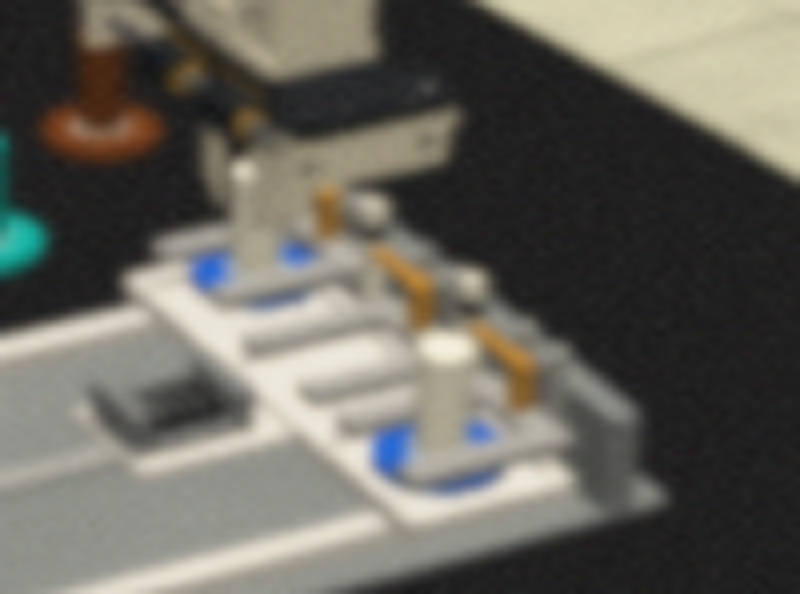

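play_rows --increments '[0, 0, -0.004, 0, 0, 0, 0, 0, 0, -0.008, 0, 0, 0, 0, 0, 0, -0.012, 0, 0, 0, 0, 0, 0, -0.015, 0, 0, 0, 0, 0, 0, -0.0155, 0, 0, 0, 0, 0, 0, -0.0155, 0, 0, 0, 0, 0, 0, -0.0155, 0, 0, 0, 0.05, 0, 0, -0.0155, 0, 0, 0, 0.05, 0, 0, -0.0155, 0, 0, 0, 0.05, 0, 0, 0.01, 0, 0, 0, 0.05, 0, 0, 0.04, 0, 0, 0, 0.05, 0, 0, 0.07, 0, 0, 0, 0.05, 0, 0, 0.1, 0, 0, 0, 0.05, 0, 0, 0.1, 0, 0, 0, 0.05]'

```text
clock: 22.0
ee_pos: [0.6534, 0.0667, 0.1844]
eef_rot: [-0.518, 0.522, 0.481, -0.477]
ft_force: [0.4, 0.0, 0.0]
opening: 0.545
```

Run:
```python
from f import *
rep([.637,-.0885,.13])
im,d=snap('side'); cv2.imwrite('pics/s17c.png',cv2.resize(im[150:240,270:370],None,fx=8,fy=6.6,interpolation=cv2.INTER_CUBIC))
```

```text
t 22.0 tcp [0.6534 0.0667 0.1844] F [0.35 0.03 0.03] op 50.0 q [ 0.06  0.53 -0.28  1.58  0.16  1.04  1.22]
 turn needed 1 [-0.   0.5 -0.2]
 turn needed -1 [-7.000e-01 -1.000e-01  1.798e+02]
 delta [-0.0164 -0.1552 -0.0544]
```

View pics/s17c.png

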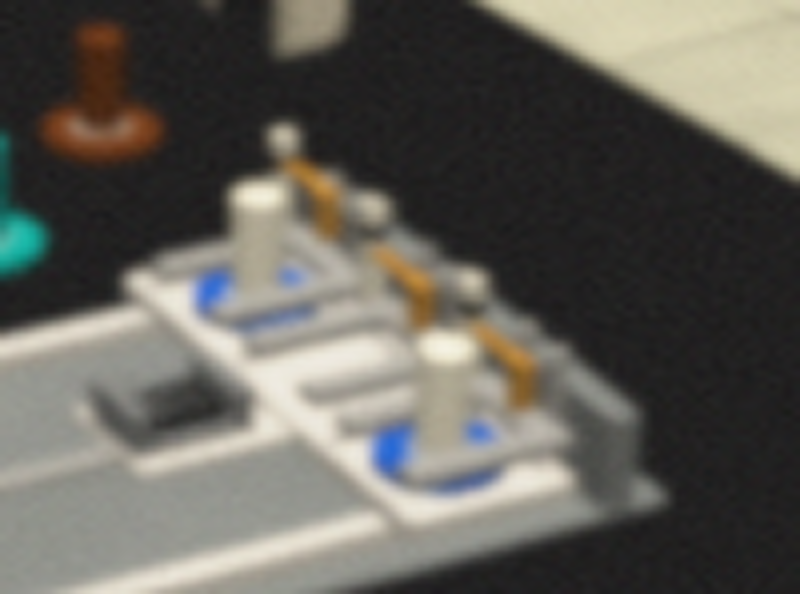

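play_rows --increments '[-0.005, -0.04, 0, 0, 0.2, 0, 0.05, -0.01, -0.08, 0, 0, 0.5, -0.2, 0.05, -0.0135, -0.12, 0, 0, 0.5, -0.2, 0.05, -0.0165, -0.155, 0, 0, 0.5, -0.2, 0.05, -0.0165, -0.155, -0.03, 0, 0.5, -0.2, 0.05, -0.0165, -0.155, -0.064, 0, 0.5, -0.2, 0.05, -0.0165, -0.155, -0.064, 0, 0.5, -0.2, 0.05, -0.0165, -0.155, -0.064, 0, 0.5, -0.2, 0.05]'

```text
clock: 22.85
ee_pos: [0.6344, -0.0882, 0.1168]
eef_rot: [0.523, -0.519, -0.477, 0.48]
ft_force: [0.7, -0.5, 0.8]
opening: 0.546
```

Run:
```python
from f import *
rep([.637,-.0885,.063])
```

```text
t 22.85 tcp [ 0.6344 -0.0882  0.1168] F [ 0.75 -0.52  0.75] op 50.1 q [ 0.27  0.58 -0.24  1.66  0.16  0.92  1.46]
 turn needed 1 [-0.  -0.4 -0. ]
 turn needed -1 [ 7.0e-01 -1.0e-01  1.8e+02]
 delta [ 0.0026 -0.0003 -0.0538]
```

play_rows --increments '[0.002, 0, -0.02, 0, -0.2, 0, 0.05, 0.002, 0, -0.04, 0, -0.3, 0, 0.05, 0.002, 0, -0.05, 0, -0.3, 0, 0.05, 0.002, 0, -0.053, 0, -0.3, 0, 0.05, 0.002, 0, -0.053, 0, -0.3, 0, 0.05, 0.002, 0, -0.053, 0, -0.3, 0, 0, 0.002, 0, -0.053, 0, -0.3, 0, 0, 0.002, 0, -0.053, 0, -0.3, 0, 0, 0.002, 0, -0.053, 0, -0.3, 0, 0, 0.002, 0, -0.053, 0, -0.3, 0, 0, 0.002, 0, -0.053, 0, -0.3, 0, 0]'

```text
clock: 23.95
ee_pos: [0.6367, -0.0882, 0.0641]
eef_rot: [0.521, -0.52, -0.478, 0.479]
ft_force: [-0.7, 0.1, 2.0]
opening: 0.232
```

Run:
```python
from f import *
rep([.637,-.0885,.063])
im,d=snap('side'); cv2.imwrite('pics/s18c.png',cv2.resize(im[150:240,270:370],None,fx=8,fy=6.6,interpolation=cv2.INTER_CUBIC))
```

```text
t 23.95 tcp [ 0.6367 -0.0882  0.0641] F [-0.66  0.07  1.98] op 21.3 q [ 0.26  0.65 -0.22  1.69  0.18  0.83  1.44]
 turn needed 1 [-0.  -0.1 -0. ]
 turn needed -1 [ 2.0e-01 -1.0e-01  1.8e+02]
 delta [ 0.0003 -0.0003 -0.0011]
```

View pics/s18c.png

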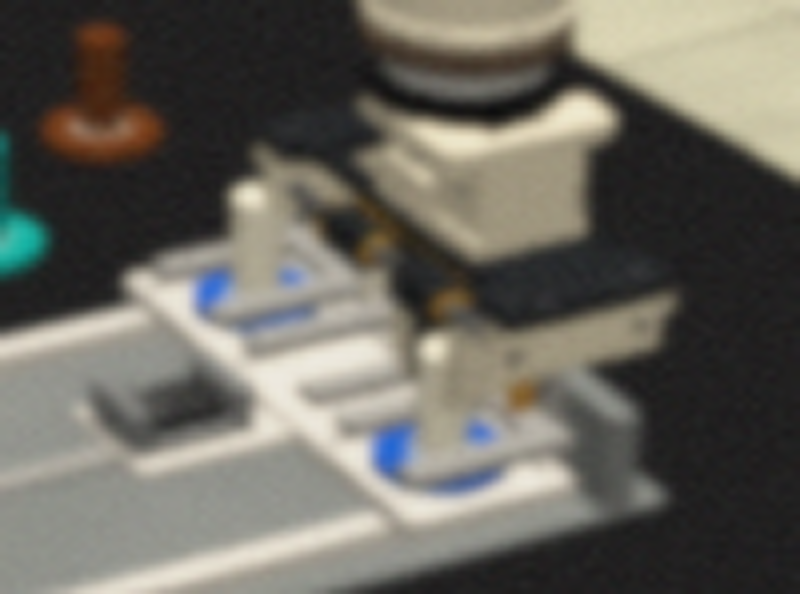

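play_rows --increments '[0, 0, 0.003, 0, 0, 0, 0, 0, 0, 0.006, 0, 0, 0, 0, 0, 0, 0.009, 0, 0, 0, 0, 0, 0, 0.011, 0, 0, 0, 0, 0, 0, 0.011, 0, 0, 0, 0, 0, 0, 0.011, 0, 0, 0, 0]'

```text
clock: 24.6
ee_pos: [0.6361, -0.0882, 0.0746]
eef_rot: [0.522, -0.52, -0.478, 0.479]
ft_force: [-0.2, -0.2, -6.5]
opening: 0.232
```

Run:
```python
from f import *
rep([.637,-.0885,.0641+.015])
```

```text
t 24.6 tcp [ 0.6361 -0.0882  0.0746] F [-0.16 -0.16 -6.54] op 21.3 q [ 0.26  0.64 -0.23  1.68  0.18  0.85  1.44]
 turn needed 1 [-0.  -0.2 -0. ]
 turn needed -1 [ 3.0e-01 -1.0e-01  1.8e+02]
 delta [ 0.0009 -0.0003  0.0045]
```

play_rows --increments '[0, 0, 0.001, 0, 0, 0, 0, 0, 0, 0.003, 0, 0, 0, 0, 0, 0, 0.0045, 0, 0, 0, 0, 0, 0, 0.0045, 0, 0, 0, 0, 0, 0, 0.0045, 0, 0, 0, 0]'

```text
clock: 25.1
ee_pos: [0.636, -0.0881, 0.0789]
eef_rot: [0.522, -0.52, -0.478, 0.479]
ft_force: [1.8, 0.8, -9.4]
opening: 0.229
```

Run:
```python
from f import *
rep([.637,-.0885,.0641])
```

```text
t 25.1 tcp [ 0.636  -0.0881  0.0789] F [ 1.77  0.82 -9.42] op 21.0 q [ 0.26  0.63 -0.23  1.68  0.18  0.85  1.44]
 turn needed 1 [-0.1 -0.2 -0. ]
 turn needed -1 [ 3.0e-01 -1.0e-01  1.8e+02]
 delta [ 0.001  -0.0004 -0.0148]
```

play_rows --increments '[0, 0, -0.004, 0, 0, 0, 0, 0, 0, -0.008, 0, 0, 0, 0, 0, 0, -0.012, 0, 0, 0, 0, 0, 0, -0.015, 0, 0, 0, 0, 0, 0, -0.0155, 0, 0, 0, 0, 0, 0, -0.0155, 0, 0, 0, 0, 0, 0, -0.0155, 0, 0, 0, 0.05, 0, 0, -0.0155, 0, 0, 0, 0.05, 0, 0, -0.0155, 0, 0, 0, 0.05, 0, 0, 0.01, 0, 0, 0, 0.05, 0, 0, 0.04, 0, 0, 0, 0.05, 0, 0, 0.07, 0, 0, 0, 0.05, 0, 0, 0.1, 0, 0, 0, 0.05, -0.04, 0.02, 0.1, 0, 0, 0, 0.02, -0.07, 0.055, 0.1, 0, 0, 0, 0, -0.07, 0.085, 0.1, 0, 0, 0, 0, -0.07, 0.085, 0.1, 0, 0, 0, 0]'

```text
clock: 26.8
ee_pos: [0.5652, 0.0027, 0.1797]
eef_rot: [0.521, -0.518, -0.48, 0.48]
ft_force: [0.4, 0.4, 0.9]
opening: 0.246
```

Run:
```python
from f import *
rep([*(sw(.032,0)+[.001,.002]),.12])
im,d=snap('side'); cv2.imwrite('pics/s19c.png',cv2.resize(im[150:240,270:370],None,fx=8,fy=6.6,interpolation=cv2.INTER_CUBIC))
im,d=snap('top'); cv2.imwrite('pics/t19c.png',cv2.resize(im[130:260,230:345],None,fx=5,fy=4.6,interpolation=cv2.INTER_CUBIC))
```

```text
t 26.8 tcp [0.5652 0.0027 0.1797] F [0.38 0.44 0.91] op 22.6 q [ 0.19  0.39 -0.29  1.81  0.13  0.96  1.33]
 turn needed 1 [-0.2 -0.1 -0.4]
 turn needed -1 [  0.2  -0.3 179.6]
 delta [ 0.0001 -0.0064 -0.0597]
```

View pics/s19c.png

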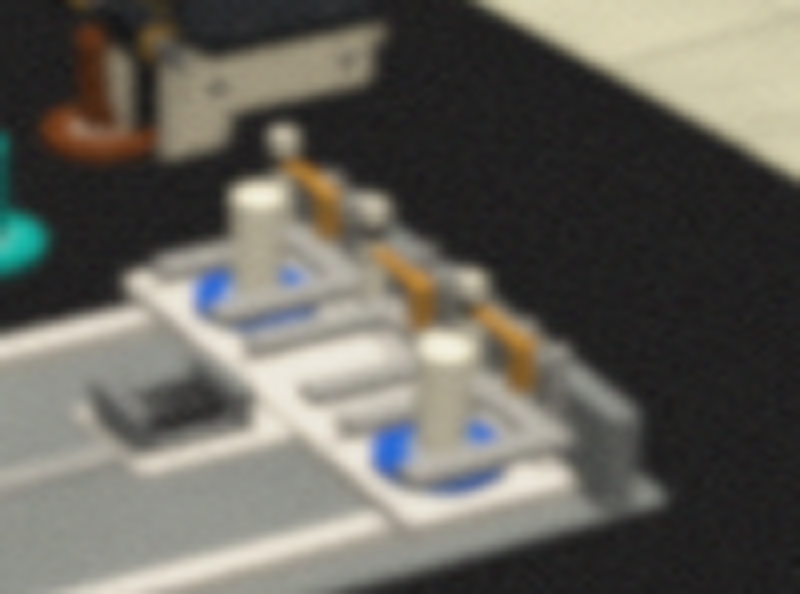

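View pics/t19c.png

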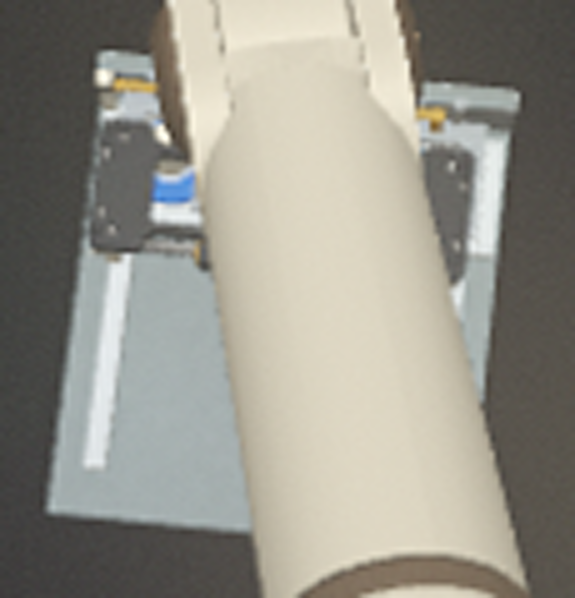

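play_rows --increments '[0, -0.0065, -0.02, 0, 0, -0.4, 0, 0, -0.0065, -0.06, 0, 0, -0.4, 0, 0, -0.0065, -0.09, 0, 0, -0.4, 0, 0, -0.0065, -0.115, 0, 0, -0.4, 0, 0, -0.0065, -0.13, 0, 0, -0.4, 0, 0, -0.0065, -0.137, 0, 0, -0.4, 0, 0, -0.0065, -0.137, 0, 0, -0.4, 0, 0, -0.0065, -0.137, 0, 0, -0.4, 0]'

```text
clock: 27.7
ee_pos: [0.5673, -0.0092, 0.0433]
eef_rot: [0.522, -0.522, -0.477, 0.477]
ft_force: [-0.5, -0.1, 0.5]
opening: 0.003
```

Run:
```python
from f import *
rep([*(sw(.032,0)+[.001,.002]),.03])
im,d=snap('side'); cv2.imwrite('pics/s20c.png',cv2.resize(im[150:240,240:340],None,fx=8,fy=6.6,interpolation=cv2.INTER_CUBIC))
```

```text
t 27.7 tcp [ 0.5673 -0.0092  0.0433] F [-0.53 -0.08  0.46] op 0.3 q [ 0.16  0.58 -0.24  1.89  0.21  0.7   1.28]
 turn needed 1 [-0.  -0.   0.3]
 turn needed -1 [  -0.     0.  -179.7]
 delta [-0.002   0.0056 -0.0133]
```

View pics/s20c.png

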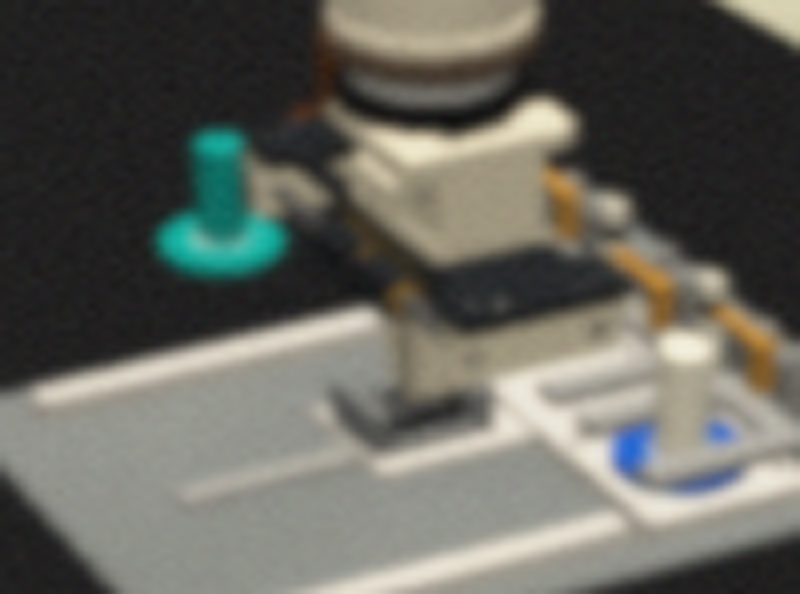

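play_rows --increments '[-0.002, 0.005, -0.008, 0, 0, 0, 0, -0.002, 0.005, -0.013, 0, 0, 0, 0, -0.002, 0.005, -0.017, 0, 0, 0, 0, -0.002, 0.005, -0.018, 0, 0, 0, 0, -0.008, 0.0055, -0.018, 0, 0, 0, 0, -0.016, 0.006, -0.018, 0, 0, 0, 0, -0.024, 0.007, -0.018, 0, 0, 0, 0, -0.032, 0.0075, -0.018, 0, 0, 0, 0, -0.04, 0.008, -0.018, 0, 0, 0, 0, -0.048, 0.009, -0.018, 0, 0, 0, 0, -0.056, 0.0095, -0.018, 0, 0, 0, 0, -0.064, 0.0105, -0.018, 0, 0, 0, 0, -0.072, 0.011, -0.018, 0, 0, 0, 0, -0.08, 0.012, -0.018, 0, 0, 0, 0, -0.08, 0.012, -0.018, 0, 0, 0, 0]'

```text
clock: 29.25
ee_pos: [0.4924, 0.0032, 0.0297]
eef_rot: [-0.519, 0.524, 0.48, -0.474]
ft_force: [-1.4, -0.3, 29.8]
opening: 0.005
```

Run:
```python
from f import *
rep([*(sw(-.078,0)+[.001,.002]),.03])
im,d=snap('side'); cv2.imwrite('pics/s21c.png',cv2.resize(im[150:250,230:350],None,fx=6.6,fy=6,interpolation=cv2.INTER_CUBIC))
```

```text
t 29.25 tcp [0.4924 0.0032 0.0297] F [-1.35 -0.28 29.77] op 0.4 q [ 0.14  0.5  -0.24  2.09  0.22  0.57  1.23]
 turn needed 1 [-0.   0.6  0.3]
 turn needed -1 [   0.9    0.  -179.7]
 delta [-0.0367  0.0026  0.0003]
```

View pics/s21c.png

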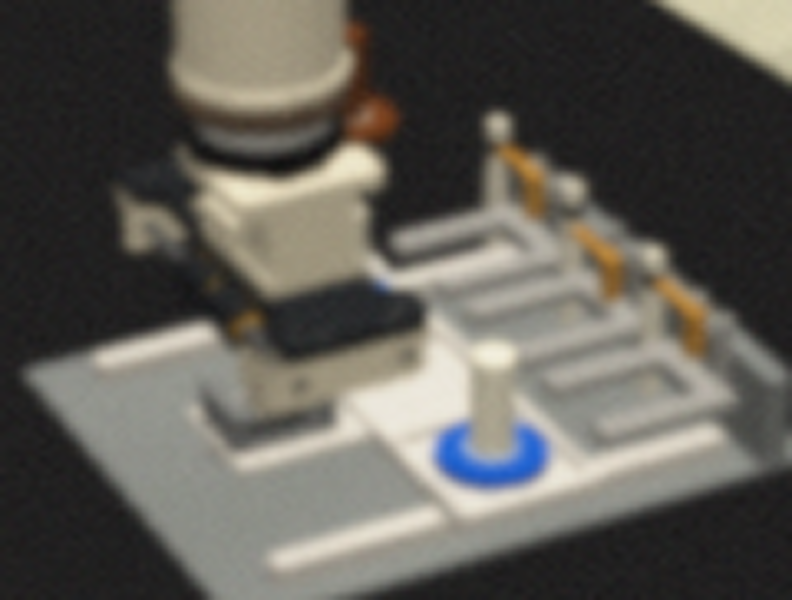

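play_rows --increments '[-0.008, 0.0007, -0.003, 0, 0, 0, 0, -0.016, 0.0014, -0.003, 0, 0, 0, 0, -0.024, 0.002, -0.003, 0, 0, 0, 0, -0.03, 0.0025, -0.003, 0, 0, 0, 0, -0.035, 0.003, -0.003, 0, 0, 0, 0, -0.039, 0.0033, -0.003, 0, 0, 0, 0, -0.043, 0.0036, -0.003, 0, 0, 0, 0, -0.047, 0.004, -0.003, 0, 0, 0, 0, -0.047, 0.004, -0.003, 0, 0, 0, 0]'

```text
clock: 30.2
ee_pos: [0.4536, 0.0071, 0.03]
eef_rot: [-0.516, 0.528, 0.484, -0.47]
ft_force: [7.1, -2.9, 14.5]
opening: 0.005
```

Run:
```python
from f import *
rep([*(sw(-.078,0)+[.001,.002]),.03])
```

```text
t 30.2 tcp [0.4536 0.0071 0.03  ] F [ 7.06 -2.93 14.51] op 0.4 q [ 0.13  0.45 -0.24  2.19  0.22  0.5   1.2 ]
 turn needed 1 [-0.   1.4  0.3]
 turn needed -1 [ 2.300e+00  1.000e-01 -1.797e+02]
 delta [ 0.0021 -0.0014 -0.    ]
```

play_rows --increments '[-0.008, 0.0007, -0.002, 0, 1, 0, 0, -0.014, 0.0012, -0.002, 0, 1, 0, 0, -0.014, 0.0012, -0.002, 0, 1, 0, 0, -0.014, 0.0012, -0.002, 0, 1, 0, 0]'

```text
clock: 30.6
ee_pos: [0.4471, 0.0085, 0.0304]
eef_rot: [-0.517, 0.527, 0.483, -0.471]
ft_force: [9.4, -3.1, 4.1]
opening: 0.006
```

Run:
```python
from f import *
rep([*(sw(-.078,0)+[.001,.002]),.03])
```

```text
t 30.6 tcp [0.4471 0.0085 0.0304] F [ 9.43 -3.08  4.14] op 0.6 q [ 0.13  0.44 -0.24  2.2   0.22  0.5   1.2 ]
 turn needed 1 [-0.1  1.2  0.3]
 turn needed -1 [ 1.900e+00  1.000e-01 -1.797e+02]
 delta [ 0.0086 -0.0028 -0.0004]
```

play_rows --increments '[-0.002, 0, 0.002, 0, 0, 0, 0, -0.001, 0, 0.006, 0, 1, 0, 0, 0.002, 0, 0.015, 0, 1, 0, 0, 0.004, 0, 0.05, 0, 1.2, 0, 0, 0.004, 0, 0.09, 0, 1.2, 0, 0, 0.004, 0, 0.13, 0, 1.2, 0.3, 0, -0.02, 0.04, 0.14, 0, 1.2, 0.3, 0.03, -0.03, 0.08, 0.14, 0, 1.2, 0.3, 0.05, -0.03, 0.12, 0.14, 0, 1.2, 0.3, 0.05, -0.03, 0.15, 0.14, 0, 1.2, 0.3, 0.05, -0.03, 0.15, 0.14, 0, 1.2, 0.3, 0.05, -0.03, 0.15, 0.14, 0, 1.2, 0.3, 0.05]'

```text
clock: 31.8
ee_pos: [0.4162, 0.1587, 0.1702]
eef_rot: [0.521, -0.52, -0.479, 0.479]
ft_force: [0.0, -0.3, -0.3]
opening: 0.475
```

Run:
```python
from f import *
rep([.541,.076,.15])
im,d=snap('side'); cv2.imwrite('pics/s22c.png',cv2.resize(im[130:260,200:360],None,fx=5,fy=4.6,interpolation=cv2.INTER_CUBIC))
im,d=snap('top'); cv2.imwrite('pics/t22c.png',cv2.resize(im[130:280,220:430],None,fx=3.8,fy=3.8,interpolation=cv2.INTER_CUBIC));lids(im)
g=rect_stand(im,0.027,O,TH,-.11,.06,-.14,.14).mean(2)
for y in(-.05,-.11):
    c=int((0.14-y)/.0005); p=cv2.GaussianBlur(g[:,c-6:c+6].mean(1)[:,None],(1,5),0)[:,0]; dp=np.diff(p); k=150+np.argmin(dp[150:240]); print(y,'near edge x',.06-k*.0005)
# tray
hsv=cv2.cvtColor(im,cv2.COLOR_BGR2GRAY); m=(hsv>185).astype(np.uint8); m[:,:355]=0;m[:,425:]=0;m[:170]=0
cn=max(cv2.findContours(m,cv2.RETR_EXTERNAL,cv2.CHAIN_APPROX_NONE)[0],key=cv2.contourArea)
P=np.array([onplane('top',u,v,.018)[:2] for u,v in cn[:,0]],np.float32); print('tray',cv2.minAreaRect(P),cv2.boxPoints(cv2.minAreaRect(P)))
```

```text
t 31.8 tcp [0.4162 0.1587 0.1702] F [ 0.03 -0.32 -0.32] op 43.6 q [-0.03  0.21 -0.44  2.1   0.11  0.86  0.96]
 turn needed 1 [-0.  -0.  -0.2]
 turn needed -1 [ 1.000e-01 -1.000e-01  1.798e+02]
 delta [ 0.1248 -0.0827 -0.0202]
lid h 0.008 [251, 192, 18, 18, 141] circ 0.5443 0.0739 0.0268 ell [0.5442 0.0738] [0.0517 0.0524]
lid h 0.03 [251, 192, 18, 18, 141] circ 0.5403 0.0729 0.0264 ell [0.5401 0.0728] [0.0509 0.0519]
lid h 0.008 [303, 199, 18, 17, 145] circ 0.5284 -0.0822 0.0268 ell [ 0.5285 -0.0819] [0.0508 0.0527]
lid h 0.03 [303, 199, 18, 17, 145] circ 0.5246 -0.081 0.0264 ell [ 0.5248 -0.0807] [0.0506 0.0519]
-0.05 near edge x -0.03900000000000001
-0.11 near edge x -0.038500000000000006
tray ((0.4859694242477417, -0.31195569038391113), (0.11049164086580276, 0.2511604428291321), 83.4078369140625) [[ 0.35487717 -0.3524195 ]
 [ 0.6043771  -0.381253  ]
 [ 0.6170617  -0.2714919 ]
 [ 0.36756176 -0.24265838]]
```

View pics/s22c.png

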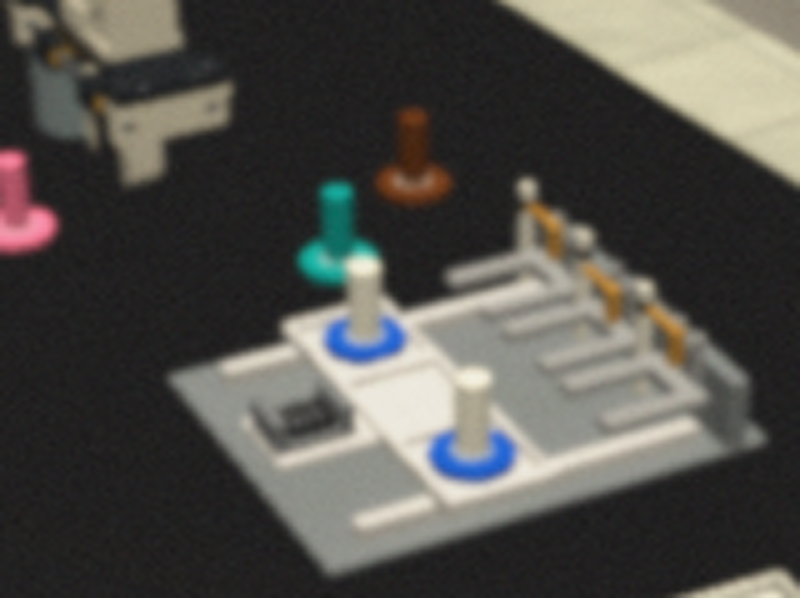

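View pics/t22c.png

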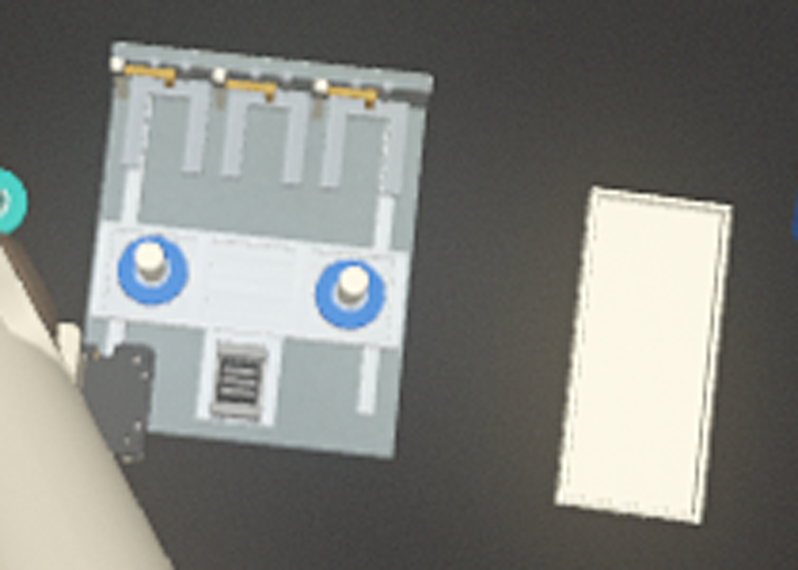

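play_rows --increments '[0.03, -0.02, 0, 0, 0, 0, 0.05, 0.065, -0.04, 0, 0, 0, 0, 0.05, 0.1, -0.065, 0, 0, 0, 0, 0.05, 0.125, -0.083, 0, 0, 0, 0, 0.05, 0.125, -0.083, -0.03, 0, 0, 0, 0.05, 0.125, -0.083, -0.06, 0, 0, 0, 0.05, 0.125, -0.083, -0.09, 0, 0, 0, 0.05, 0.125, -0.083, -0.11, 0, 0, 0, 0.05, 0.125, -0.083, -0.115, 0, 0, 0, 0.05, 0.125, -0.083, -0.115, 0, 0, 0, 0.05, 0.125, -0.083, -0.115, 0, 0, 0, 0.0, 0.125, -0.083, -0.115, 0, 0, 0, 0.0, 0.125, -0.083, -0.115, 0, 0, 0, 0.0, 0.125, -0.083, -0.115, 0, 0, 0, 0.0, 0.125, -0.083, -0.115, 0, 0, 0, 0.0, 0.125, -0.083, -0.115, 0, 0, 0, 0.0]' --grip_force 35

```text
clock: 33.5
ee_pos: [0.5422, 0.0744, 0.0558]
eef_rot: [-0.521, 0.521, 0.478, -0.478]
ft_force: [-0.1, -0.2, 5.8]
opening: 0.23
```

Run:
```python
from f import *
rep([.432,-.304,.17])
im,d=snap('side'); cv2.imwrite('pics/s23c.png',cv2.resize(im[130:260,200:360],None,fx=5,fy=4.6,interpolation=cv2.INTER_CUBIC))
```

```text
t 33.5 tcp [0.5422 0.0744 0.0558] F [-0.06 -0.15  5.77] op 21.1 q [ 0.06  0.54 -0.31  1.94  0.24  0.7   1.09]
 turn needed 1 [-0.  0.  0.]
 turn needed -1 [   0.    0. -180.]
 delta [-0.1102 -0.3784  0.1142]
```

View pics/s23c.png

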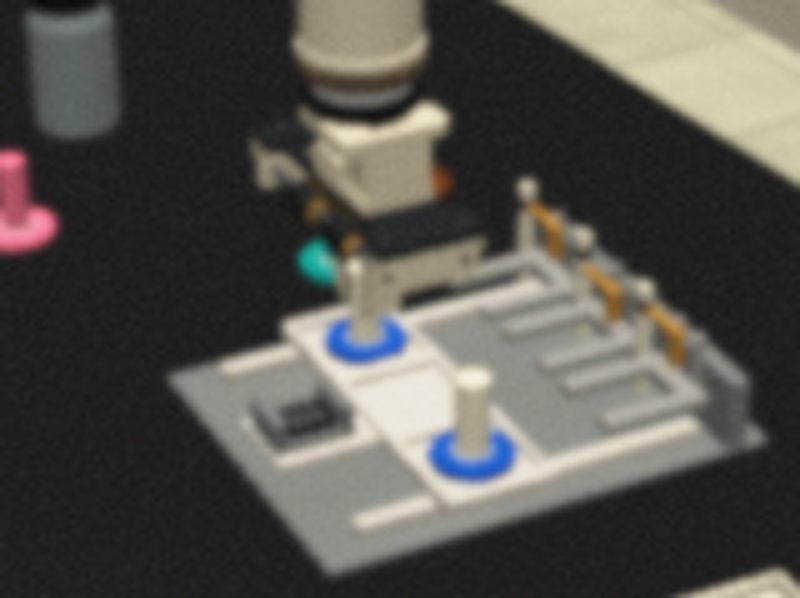

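play_rows --increments '[0, 0, 0.04, 0, 0, 0, 0, 0, 0, 0.085, 0, 0, 0, 0, -0.01, -0.02, 0.12, 0, 0, 0, 0, -0.022, -0.06, 0.13, 0, 0, 0, 0, -0.034, -0.1, 0.13, 0, 0, 0, 0, -0.046, -0.14, 0.13, 0, 0, 0, 0, -0.058, -0.18, 0.13, 0, 0, 0, 0, -0.07, -0.22, 0.13, 0, 0, 0, 0, -0.08, -0.26, 0.13, 0, 0, 0, 0, -0.09, -0.3, 0.12, 0, 0, 0, 0, -0.1, -0.34, 0.1, 0, 0, 0, 0, -0.11, -0.378, 0.07, 0, 0, 0, 0, -0.11, -0.378, 0.04, 0, 0, 0, 0, -0.11, -0.378, 0.03, 0, 0, 0, 0, -0.11, -0.378, 0.03, 0, 0, 0, 0]'

```text
clock: 35.05
ee_pos: [0.431, -0.3018, 0.0841]
eef_rot: [0.522, -0.519, -0.479, 0.478]
ft_force: [0.2, 0.7, 0.5]
opening: 0.235
```

Run:
```python
from f import *
rep([.432,-.304,.039])
im,d=snap('side'); cv2.imwrite('pics/s24c.png',cv2.resize(im[170:320,220:420],None,fx=4,fy=4,interpolation=cv2.INTER_CUBIC))
```

```text
t 35.05 tcp [ 0.431  -0.3018  0.0841] F [0.22 0.72 0.46] op 21.6 q [ 0.69  0.45 -0.16  1.97  0.1   0.73  1.96]
 turn needed 1 [-0.2 -0.2 -0. ]
 turn needed -1 [  0.3  -0.3 180. ]
 delta [ 0.001  -0.0022 -0.0451]
```

View pics/s24c.png

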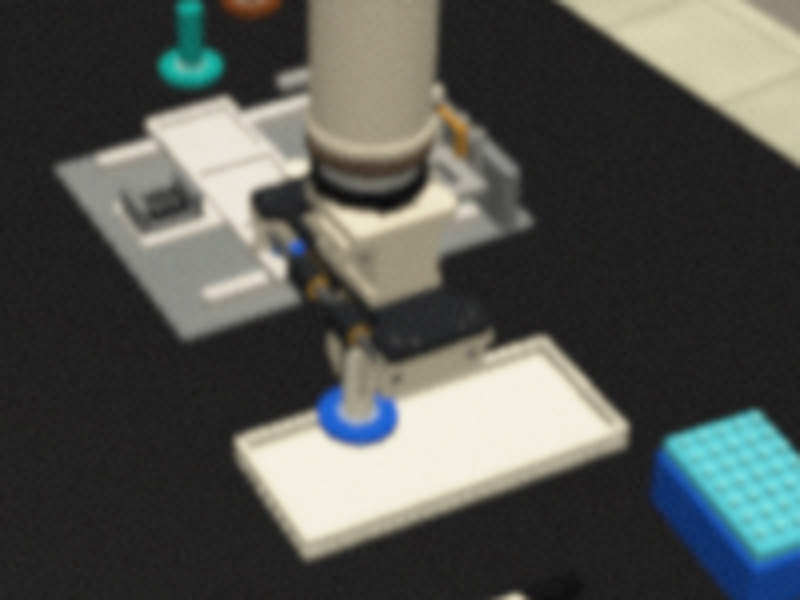

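play_rows --increments '[0, -0.002, -0.02, 0, 0, 0, 0, 0, -0.002, -0.033, 0, 0, 0, 0, 0, -0.002, -0.04, 0, 0, 0, 0, 0, -0.002, -0.044, 0, 0, 0, 0, 0, -0.002, -0.046, 0, 0, 0, 0, 0, -0.002, -0.046, 0, 0, 0, 0]'

```text
clock: 35.7
ee_pos: [0.4326, -0.3041, 0.0398]
eef_rot: [0.521, -0.52, -0.479, 0.478]
ft_force: [0.8, 0.4, -0.5]
opening: 0.23
```

Run:
```python
from f import *
rep([.526,-.079,.16])
```

```text
t 35.7 tcp [ 0.4326 -0.3041  0.0398] F [ 0.8   0.43 -0.49] op 21.1 q [ 0.68  0.53 -0.15  1.99  0.12  0.64  1.94]
 turn needed 1 [-0.1 -0.  -0.1]
 turn needed -1 [  0.   -0.2 179.9]
 delta [0.0934 0.2251 0.1202]
```

play_rows --increments '[0, 0, -0.001, 0, 0, 0, 0, 0, 0, -0.002, 0, 0, 0, 0, 0, 0, -0.002, 0, 0, 0, 0]'

```text
clock: 36.0
ee_pos: [0.433, -0.3043, 0.0388]
eef_rot: [0.521, -0.52, -0.479, 0.478]
ft_force: [-0.8, 1.4, 6.4]
opening: 0.234
```

Run:
```python
from f import *
rep([.526,-.079,.16])
```

```text
t 36.0 tcp [ 0.433  -0.3043  0.0388] F [-0.84  1.37  6.38] op 21.5 q [ 0.68  0.53 -0.15  1.99  0.12  0.63  1.94]
 turn needed 1 [-0.1  0.  -0.1]
 turn needed -1 [-0.000e+00 -1.000e-01  1.799e+02]
 delta [0.093  0.2253 0.1212]
```

Contact on the tray floor. Release, lift and go above the right lid.

play_rows --increments '[0, 0, 0, 0, 0, 0, 0.05, 0, 0, 0, 0, 0, 0, 0.05, 0, 0, 0, 0, 0, 0, 0.05, 0, 0, 0.03, 0, 0, 0, 0.05, 0, 0, 0.07, 0, 0, 0, 0.05, 0, 0, 0.11, 0, 0, 0, 0.05, 0.02, 0.04, 0.13, 0, 0, 0, 0.05, 0.035, 0.08, 0.13, 0, 0, 0, 0.05, 0.05, 0.12, 0.13, 0, 0, 0, 0.05, 0.065, 0.16, 0.13, 0, 0, 0, 0.05, 0.08, 0.2, 0.13, 0, 0, 0, 0.05, 0.093, 0.225, 0.13, 0, 0, 0, 0.05, 0.093, 0.225, 0.1, 0, 0, 0, 0.05, 0.093, 0.225, 0.08, 0, 0, 0, 0.05, 0.093, 0.225, 0.08, 0, 0, 0, 0.05]'

```text
clock: 37.5
ee_pos: [0.5235, -0.0787, 0.1161]
eef_rot: [0.522, -0.518, -0.478, 0.48]
ft_force: [-0.9, -0.4, -0.4]
opening: 0.543
```

Run:
```python
from f import *
rep([.526,-.079,.055])
im,d=snap('side'); cv2.imwrite('pics/s25c.png',cv2.resize(im[170:320,220:420],None,fx=4,fy=4,interpolation=cv2.INTER_CUBIC))
im,d=snap('top');lids(im)
```

```text
t 37.5 tcp [ 0.5235 -0.0787  0.1161] F [-0.93 -0.36 -0.35] op 49.8 q [ 0.32  0.42 -0.27  1.95  0.15  0.8   1.46]
 turn needed 1 [-0.1 -0.3 -0.1]
 turn needed -1 [  0.5  -0.2 179.9]
 delta [ 0.0025 -0.0003 -0.0611]
lid h 0.008 [378, 233, 19, 17, 141] circ 0.4308 -0.3071 0.0269 ell [ 0.4317 -0.3072] [0.0493 0.0534]
lid h 0.03 [378, 233, 19, 17, 141] circ 0.4284 -0.3029 0.0265 ell [ 0.4292 -0.303 ] [0.0487 0.0527]
```

View pics/s25c.png

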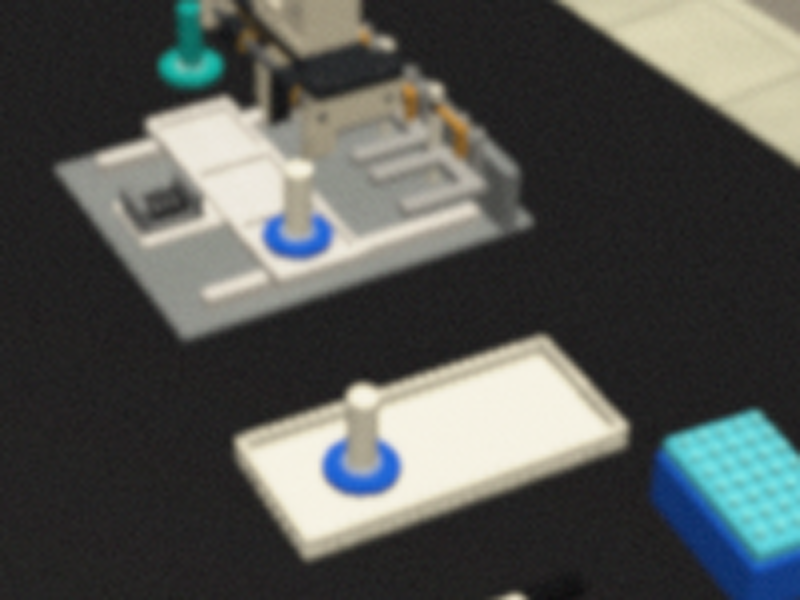

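Lid 1 stands in the tray; the right lid is in its nest still. Take it.

play_rows --increments '[0.0025, 0, -0.03, 0, 0, 0, 0.05, 0.0025, 0, -0.05, 0, 0, 0, 0.05, 0.0025, 0, -0.058, 0, 0, 0, 0.05, 0.0025, 0, -0.06, 0, 0, 0, 0.05, 0.0025, 0, -0.06, 0, 0, 0, 0.05, 0.0025, 0, -0.06, 0, 0, 0, 0, 0.0025, 0, -0.06, 0, 0, 0, 0, 0.0025, 0, -0.06, 0, 0, 0, 0, 0.0025, 0, -0.06, 0, 0, 0, 0, 0.0025, 0, -0.06, 0, 0, 0, 0, 0.0025, 0, -0.06, 0, 0, 0, 0]'

```text
clock: 38.7
ee_pos: [0.5285, -0.0793, 0.059]
eef_rot: [0.521, -0.52, -0.479, 0.478]
ft_force: [0.5, 0.9, 2.4]
opening: 0.237
```

Run:
```python
from f import *
rep([.541,-.3165,.15])
```

```text
t 38.7 tcp [ 0.5285 -0.0793  0.059 ] F [0.45 0.93 2.42] op 21.7 q [ 0.3   0.51 -0.25  1.97  0.19  0.69  1.43]
 turn needed 1 [-0.1 -0.  -0.1]
 turn needed -1 [ 0.000e+00 -1.000e-01  1.799e+02]
 delta [ 0.0125 -0.2372  0.091 ]
```

play_rows --increments '[0, 0, 0.04, 0, 0, 0, 0, 0, 0, 0.08, 0, 0, 0, 0, 0.002, -0.04, 0.09, 0, 0, 0, 0, 0.004, -0.08, 0.09, 0, 0, 0, 0, 0.006, -0.12, 0.09, 0, 0, 0, 0, 0.008, -0.16, 0.08, 0, 0, 0, 0, 0.01, -0.2, 0.07, 0, 0, 0, 0, 0.0125, -0.237, 0.05, 0, 0, 0, 0, 0.0125, -0.237, 0.03, 0, 0, 0, 0, 0.0125, -0.237, 0.03, 0, 0, 0, 0, 0.0125, -0.237, 0.03, 0, 0, 0, 0]'

```text
clock: 39.8
ee_pos: [0.5407, -0.3148, 0.0884]
eef_rot: [0.521, -0.519, -0.479, 0.479]
ft_force: [0.5, 0.6, -1.1]
opening: 0.236
```

Run:
```python
from f import *
rep([.541,-.3165,.042])
im,d=snap('side'); cv2.imwrite('pics/s26c.png',cv2.resize(im[170:320,220:420],None,fx=4,fy=4,interpolation=cv2.INTER_CUBIC))
```

```text
t 39.8 tcp [ 0.5407 -0.3148  0.0884] F [ 0.51  0.59 -1.14] op 21.7 q [ 0.63  0.59 -0.19  1.72  0.14  0.85  1.86]
 turn needed 1 [-0.2 -0.1 -0.1]
 turn needed -1 [ 1.000e-01 -3.000e-01  1.799e+02]
 delta [ 0.0003 -0.0017 -0.0464]
```

View pics/s26c.png

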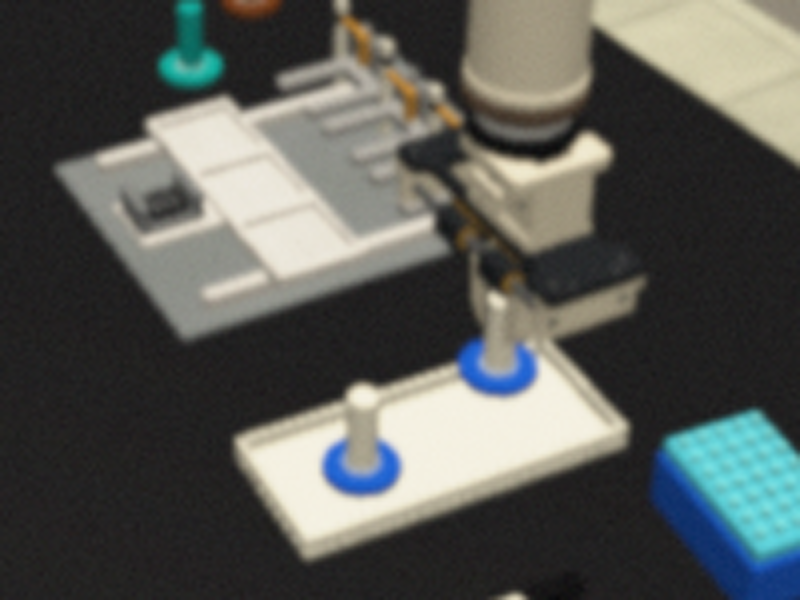

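play_rows --increments '[0, -0.002, -0.02, 0, 0, 0, 0, 0, -0.002, -0.034, 0, 0, 0, 0, 0, -0.002, -0.042, 0, 0, 0, 0, 0, -0.002, -0.046, 0, 0, 0, 0, 0, -0.002, -0.048, 0, 0, 0, 0, 0, -0.002, -0.048, 0, 0, 0, 0]'

```text
clock: 40.45
ee_pos: [0.5421, -0.3166, 0.0422]
eef_rot: [0.52, -0.52, -0.48, 0.479]
ft_force: [0.6, -0.8, -1.0]
opening: 0.231
```

Run:
```python
from f import *
rep([.541,-.3165,.042])
```

```text
t 40.45 tcp [ 0.5421 -0.3166  0.0422] F [ 0.65 -0.76 -0.97] op 21.2 q [ 0.62  0.66 -0.18  1.73  0.16  0.76  1.85]
 turn needed 1 [-0.1  0.  -0.2]
 turn needed -1 [-1.000e-01 -2.000e-01  1.798e+02]
 delta [-0.0011  0.0001 -0.0002]
```

play_rows --increments '[0, 0, -0.0015, 0, 0, 0, 0, 0, 0, -0.0025, 0, 0, 0, 0, 0, 0, -0.0025, 0, 0, 0, 0]'

```text
clock: 40.75
ee_pos: [0.5424, -0.3166, 0.042]
eef_rot: [0.52, -0.52, -0.48, 0.479]
ft_force: [-5.4, 3.6, 13.7]
opening: 0.232
```

Run:
```python
from f import *
rep([.541,-.3165,.042])
```

```text
t 40.75 tcp [ 0.5424 -0.3166  0.042 ] F [-5.37  3.57 13.68] op 21.3 q [ 0.62  0.66 -0.18  1.73  0.16  0.76  1.85]
 turn needed 1 [-0.1  0.1 -0.2]
 turn needed -1 [-1.000e-01 -2.000e-01  1.798e+02]
 delta [-0.0014  0.0001 -0.    ]
```

Seated. Release, rise clear and move away.

play_rows --increments '[0, 0, 0, 0, 0, 0, 0.05, 0, 0, 0, 0, 0, 0, 0.05, 0, 0, 0, 0, 0, 0, 0.05, 0, 0, 0.03, 0, 0, 0, 0.05, 0, 0, 0.07, 0, 0, 0, 0.05, 0, 0, 0.11, 0, 0, 0, 0.05, 0, 0, 0.15, 0, 0, 0, 0.05, -0.02, 0.04, 0.19, 0, 0, 0, 0.05, -0.04, 0.08, 0.22, 0, 0, 0, 0.05, -0.06, 0.12, 0.22, 0, 0, 0, 0.05, -0.08, 0.16, 0.22, 0, 0, 0, 0.05, -0.08, 0.2, 0.22, 0, 0, 0, 0.05, -0.08, 0.2, 0.22, 0, 0, 0, 0.05, -0.08, 0.2, 0.22, 0, 0, 0, 0.05]'

```text
clock: 42.15
ee_pos: [0.4627, -0.1159, 0.2624]
eef_rot: [-0.519, 0.519, 0.481, -0.479]
ft_force: [-0.1, -0.6, 0.5]
opening: 0.544
```

Run:
```python
from f import *
rep()
im,d=snap('side'); cv2.imwrite('pics/s27c.png',cv2.resize(im[150:340,200:440],None,fx=3.3,fy=3.1,interpolation=cv2.INTER_CUBIC))
im,d=snap('top','t27.png'); lids(im); X=cloud('top',d)
for h,(x,y) in ((0.073,(.431,-.306)),(0.073,(.541,-.318))):
    m=(X[...,2]>.062)&(X[...,2]<.09)&(np.hypot(X[...,0]-x,X[...,1]-y)<.03); print('knob top',m.sum(),X[m].mean(0).round(4))
b=(X[...,2]>.028)&(np.hypot(X[...,0]-.4542,X[...,1]-.0037)<.010); print('button z',np.median(X[b][:,2]) if b.any() else None,b.sum())
```

```text
t 42.15 tcp [ 0.4627 -0.1159  0.2624] F [-0.13 -0.59  0.47] op 49.9 q [ 0.49  0.13 -0.33  1.93  0.05  1.08  1.64]
 turn needed 1 [-0.1  0.1 -0.4]
 turn needed -1 [-2.000e-01 -1.000e-01  1.796e+02]
lid h 0.008 [382, 197, 18, 17, 140] circ 0.5386 -0.3194 0.0268 ell [ 0.5394 -0.319 ] [0.05   0.0522]
lid h 0.03 [382, 197, 18, 17, 140] circ 0.5347 -0.315 0.0265 ell [ 0.5354 -0.3147] [0.0494 0.0515]
lid h 0.008 [378, 233, 19, 17, 140] circ 0.4308 -0.3071 0.0269 ell [ 0.4317 -0.3072] [0.0493 0.0534]
lid h 0.03 [378, 233, 19, 17, 140] circ 0.4284 -0.3029 0.0265 ell [ 0.4292 -0.303 ] [0.0487 0.0527]
knob top 49 [ 0.4318 -0.3055  0.0722]
knob top 51 [ 0.5389 -0.3176  0.0721]
button z 0.03690224387828313 36
```

View pics/s27c.png

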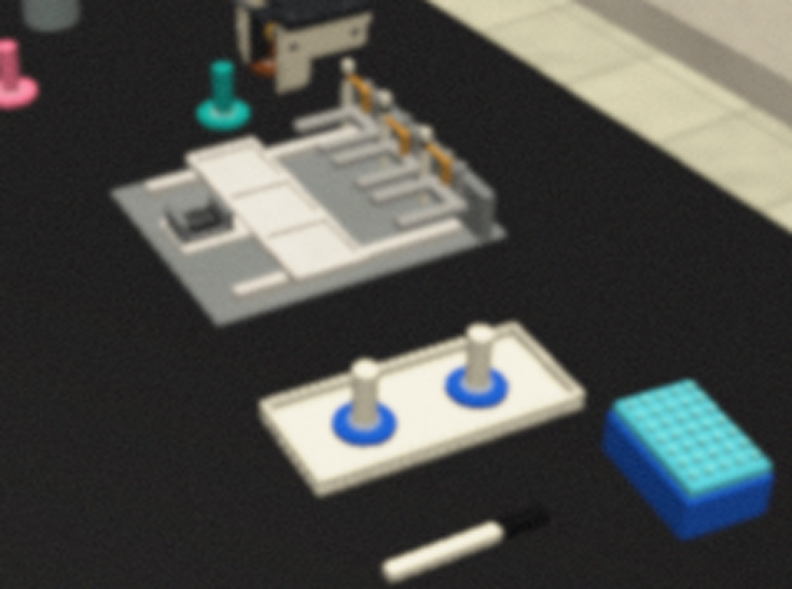

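View pics/t27.png

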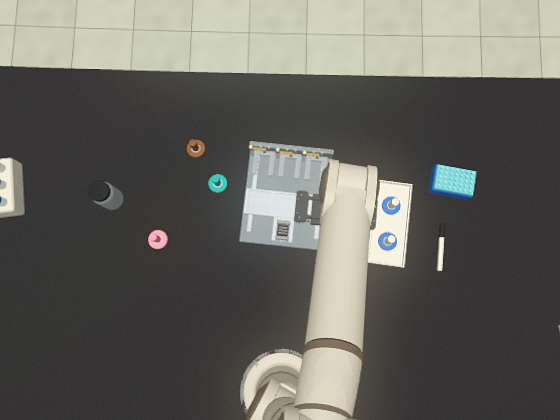

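```bash
python3 -c "
from station import r
print(r.hand_in())"
```

```text
the job is handed in; nothing more can be done
None
```

The job is done and handed in at about 42 s of robot time. Only two blue lids were on the bench, and both were proved and now stand knob-up in the white tray.

- **Proof pulls:** I set the lids in the left and right nests, pushed the carriage in with the release held down, and let it latch. The camera showed about 110 mm of travel. Each knob was raised about 14.8 mm, so each fork should have risen about 10.8 mm, at 8.7 N and 9.4 N on the wrist sensor including the lid's weight. The pictures show both pointers left raised. They are too coarse to read against the black band, so "in the band" rests on the measured rise and force.
- **Last checks:**
  - The carriage is at its front stop within about 0.5 mm, and the release button is up (measured 36.9 mm).
  - The forks look fully down.
  - Both lids stand upright in the tray, with knob tops at 72 mm against an expected 73 mm, and are well inside the walls.
  - The jar, tip box, marker and the pink, teal and brown look-alikes show no visible movement.
  - The arm is clear of everything.
- **Disagreements:** The camera and arm positions differed by 1–3 mm in y; I allowed for this when placing. When the carriage hit its inner stop I pushed for a moment at about 38 N sideways and 57 N down through the fingers. That is more than needed, but under the 120 N wrist limit.

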